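Set the fence stop and fit the hold-downs on a carving jig

ROBOT

A 6-joint arm with a two-finger parallel gripper is mounted at the origin on the work surface. World frame = base frame: x ahead of the robot, y to its left, z up, the work surface at z = 0. Lengths are in mm, angles in degrees, forces in N, time in s.
With the tool pointing down it reaches from about 425 to 950 mm from the base axis. Payload 3.5 kg.
Tool frame: the origin (TCP) lies on the centre line of the jaws, within the pads' length; the fingertips stand robot.tips_ahead ahead of it and the grasp point (between the pads) lies 2 mm behind it (robot.tips_ahead is the distance from the TCP to the fingertips, in mm); z points along the fingers, x is the direction in which the jaws open and shut, and the axes are right-handed (so a half turn about z gives the same grasp; the last joint's range is limited). The gripper opens to 85 mm and grips with 20 to 120 N. Pads are 22 mm wide; open, the fingers measure 114 mm over their backs; the gripper's body (76 mm by 85 mm) begins 54 mm behind the grasp point. The pads swing forward as they close: fully open they stand 13 mm farther back than shut.
Start: joints at [-82.792, 16.404, 90.338, -0, 73.258, -8.594], TCP at [183.838, -649.469, 208.525] pointing down, gripper open.
Joint ranges: [-158.93, 158.93], [-51.34, 127.21], [12.03, 142.37], [-87.48, 267.48], [13.55, 161.25], [-162.69, 162.69]. Speed limits (degrees/s): [159.86, 159.86, 180, 180, 180, 180].

INTERFACE

Orientations are given as a 3x3 rotation matrix whose columns are the frame's x, y, z axes.
In Python, from plant import robot gives the robot as it stands. The module is installed in compiled form; this text tells all that it offers.
- The arm moves only by the tool servo_tool, never from a script. Its argument "deltas" is a list of rows, each an object of numbers: "hand": the finger opening in mm, from 0 to 85.4; "x", "y", "z": the shift along the tool's x, y, z in units of 30 mm (1.0 is 30 mm); "spin": the turn about the tool's z in units of 5 degrees (1.0 is 5 degrees). A call has 1 to 12 rows; each row shifts and turns the commanded pose from where the row before left it, along the tool's axes as they then stand; what a row does not reach is not made up. A row lasts 1/12 s, in which the tool goes at most 41.7 mm and 7.16 degrees, less where a joint would pass 70% of its speed; a pose out of reach is approached as far as the arm can. A call is refused whole if a number of a shift passes 1 or a number of a turn 1, either way. A call with a gripper value outside its range is refused whole. The fingers move at their own pace and stop on an object; "squeeze" is the grip in N (left out, the last holds). Time passes only in rows, so rows that do not move let the fingers close. It gives the time, the measured TCP pose, the force and the opening at its end, in the units of the state.
- robot.sense(): the state, without advancing time (a new reading comes with each control period).
- robot.snapshot(name): name is "scene" or "side" or "wrist"; returns a dict with "image" (384x512x3 uint8, red, green, blue), "depth" (384x512 float32, mm along the optical axis (not along the pixel's ray), 0 where there is no reading), "K" (3x3 intrinsics, pixels), "dist_coeffs" ([k1, k2, p1, p2, k3] as OpenCV has them; the pictures are not rectified), "rvec" (rotation vector, rad) and "tvec" (3), from world to camera coordinates, as OpenCV has them. Camera axes: x right, y down, z forward; pixel columns grow to the right and rows downward; lengths in mm; the calibration is good to about 2 mm. A picture is of the moment at which its call begins.
- robot.job_done(): hands the job in, once; it reports no verdict.
The state is a dict: "time": time; "joint_positions": joint angles; "qvel": joint speeds; "joint_efforts": joint torques, N m; "tcp_pos": TCP position; "tool_rot": TCP orientation; "ft_force": force on the tool from outside, world axes, zero at the start; "wrist_torque": the same for the moment, N m; "grip_width": opening from 0.0 (shut) to 1.0 (fully open).
Only numpy, scipy, OpenCV 4.12 (cv2) and the standard library are available. Lean on these libraries where they do the work, as an engineer would, in place of code of your own. Each camera call takes 0.05 s, during which the arm holds its last target. There are 200 camera calls.

TASK

Set up the carving jig: slacken the brass jam nut about a quarter turn anticlockwise, turn the red screw head above it until the red pointer is on the green mark, then do the nut up fully tight again without losing the setting, never turning the screw while the nut is tight nor shifting the green mark. Before or after that, fit every blue hold-down into the slotted channel, one to a yellow station (any one): lower its T-head through the slot to the channel floor and twist it a quarter turn, square across, so that it is caught under the lips. Leave the wax tin and the spoon blank where they are.

Things in the scene. Friction and masses are not known exactly. Their poses are not given: they have to be found in the camera images.
- jig: fixed board 240 x 360 x 18 mm (x, y, z), origin under its centre, z up. On it at x -50 mm, along y: a channel 310 mm long and 62 mm wide inside, floor 20 mm above the bench, lips 34 to 38 mm up, slot 32 mm wide. At x 60, y 100 mm: grey housing 66 mm square, top 46 mm up, with the jam nut and above it the screw head. At x 60 mm the fence stop (34 x 30 mm, top 38 mm up) slides along y, driven by the screw.
- station1 (a point): station 1 of four, 75 mm apart: the middle of the channel's slot between two yellow lines on the lips, at the height of the lips' top (18 mm above the channel floor); axes as the jig's. A hold-down fitted here stands on the channel floor, its half-way point 13 mm above this point.
- station2 (a point): station 2 of four, 75 mm apart: the middle of the channel's slot between two yellow lines on the lips, at the height of the lips' top (18 mm above the channel floor); axes as the jig's. A hold-down fitted here stands on the channel floor, its half-way point 13 mm above this point.
- station3 (a point): station 3 of four, 75 mm apart: the middle of the channel's slot between two yellow lines on the lips, at the height of the lips' top (18 mm above the channel floor); axes as the jig's. A hold-down fitted here stands on the channel floor, its half-way point 13 mm above this point.
- station4 (a point): station 4 of four, 75 mm apart: the middle of the channel's slot between two yellow lines on the lips, at the height of the lips' top (18 mm above the channel floor); axes as the jig's. A hold-down fitted here stands on the channel floor, its half-way point 13 mm above this point.
- nut_center (a point): centre of the brass hexagonal jam nut, half-way up: 44 mm across flats, 16 mm high (58 to 74 mm above the bench), axis z upright. Turns with the nut; its x axis is normal to a flat. When tight, the white line on the nut points at the white line on the housing. 12 mm free height below it around its 26 mm collar. The screw head above fits between fingers gripping the nut.
- jam_nut (a joint): turn of the jam nut: 0 = fully tight (stop), grows anticlockwise seen from above (loosening) to a stop at 1.9 rad. Stays where it is left (friction about 0.08 N m). It does not move up or down.
- screw_head (a point): middle of the top face of the red screw head, on the nut's axis, 99 mm above the bench. The head is a bar 30 mm long (this point's x), 12 mm thick (y), 22 mm high: it reaches from 77 to 99 mm above the bench, 3 mm clear of the nut's top, so grip it by the fingertips. Turns with the head.
- screw (a joint): turn of the screw head, grows anticlockwise seen from above, stops at -8.5 and 8.5 rad; each rad anticlockwise moves the fence stop and its pointer 4 mm along the jig's +y. Stays where it is left (friction about 0.04 N m).
- pointer_tip (a point): tip of the red pointer on the sliding fence stop, pointing to the jig's -x over a white scale; axes as the jig's. It always starts on the jig's -y side of the green mark.
- mark_line (a point): end, nearest the pointer, of the middle line of the green setting mark (24 x 4 mm, lying along the jig's x on the white scale); axes as the jig's. The pointer is set when its tip is level with this line along the jig's y, within half the mark's width (2 mm).
- hold1_mid (a point): blue-handled hold-down, 62 mm tall, 130 g, upright on its T-head; may be absent. The point is on its axis half-way up (31 mm above its underside), z up. T-head: steel bar 50 mm along x, 28 mm along y, 10 mm high; on it a round stem 20 mm thick, 22 mm high; on top the handle, a bar 42 mm along x, 14 mm along y, 30 mm high, its middle 16 mm above this point.
- hold2_mid (a point): blue-handled hold-down, 62 mm tall, 130 g, upright on its T-head; may be absent. The point is on its axis half-way up (31 mm above its underside), z up. T-head: steel bar 50 mm along x, 28 mm along y, 10 mm high; on it a round stem 20 mm thick, 22 mm high; on top the handle, a bar 42 mm along x, 14 mm along y, 30 mm high, its middle 16 mm above this point.
- hold3_mid (a point): blue-handled hold-down, 62 mm tall, 130 g, upright on its T-head; may be absent. The point is on its axis half-way up (31 mm above its underside), z up. T-head: steel bar 50 mm along x, 28 mm along y, 10 mm high; on it a round stem 20 mm thick, 22 mm high; on top the handle, a bar 42 mm along x, 14 mm along y, 30 mm high, its middle 16 mm above this point.
- hold4_mid (a point): blue-handled hold-down, 62 mm tall, 130 g, upright on its T-head; may be absent. The point is on its axis half-way up (31 mm above its underside), z up. T-head: steel bar 50 mm along x, 28 mm along y, 10 mm high; on it a round stem 20 mm thick, 22 mm high; on top the handle, a bar 42 mm along x, 14 mm along y, 30 mm high, its middle 16 mm above this point.
- wax: bystander: round brass-coloured wax tin with a paper label, 70 mm wide, 60 mm tall, origin at its foot
- blank: bystander: light wooden blank 50 x 240 x 10 mm with a dark spoon shape on it, flat on the bench

How it is judged:
By the outcome, as a careful person would: the job done as asked, in the order asked, and still so for the second after the job is handed in, with the robot touching nothing.
Of hold1, hold2, hold3, hold4 only 2 to 4 are there at a start; the rules pass over those that are not, and their reading is None.
At some moment in a run one of hold1, hold2, hold3, hold4 may be knocked a few centimetres aside while the robot is not near it.
Once in a run the grip may slacken for a moment while it holds something.
It also fails if it takes over 210 s, if anything falls off the work surface, if the arm or the gripper's body presses on something with over 40 N, if the wrist force passes 120 N, or if a joint passes its speed limit or range.

## Working session

There is one attempt and no reset: what is moved stays moved. The work goes in short steps, Python scripts to look and compute and a tool call to move; the robot and the scene stay as the last step left them, time stands still between calls to the robot, and variables do not carry over. Pictures are saved under pics/ and viewed, about 12 in all and at most 16, crops included, and the job is handed in when it is done.

Besides the shell and the picture viewer there is one more tool, called after "Emit:" as name(argument=value, ...), one argument or row to a line, values as JSON. servo_tool: Moves the arm, as the interface text tells. Its arguments: {"type":"object","properties":{"deltas":{"type":"array","items":{"type":"object","properties":{"hand":{"type":"number"},"x":{"type":"number"},"y":{"type":"number"},"z":{"type":"number"},"spin":{"type":"number"}}}},"squeeze":{"type":"number"}},"required":["deltas"]}

```bash
mkdir -p pics
cat > h.py <<'E'
import numpy as np, cv2, sys
from plant import robot
def snap(n, save=None):
    s=robot.snapshot(n)
    if save: cv2.imwrite('pics/'+save+'.png', s['image'][:,:,::-1])
    np.savez('last_%s.npz'%n, **{k:np.asarray(v) for k,v in s.items()})
    return s
def load(n): return dict(np.load('last_%s.npz'%n))
def cloud(s):
    """world xyz per pixel from depth"""
    h,w=s['depth'].shape
    u,v=np.meshgrid(np.arange(w),np.arange(h))
    p=cv2.undistortPoints(np.stack([u,v],-1).reshape(-1,1,2).astype(float),s['K'],s['dist_coeffs']).reshape(h,w,2)
    z=s['depth'][...,None]
    c=np.concatenate([p*z,z],-1)
    R=cv2.Rodrigues(np.asarray(s['rvec'],float))[0]
    return (c-np.asarray(s['tvec']).reshape(3))@R
def atz(s,u,v,Z):
    """world point of pixel on plane z=Z"""
    p=cv2.undistortPoints(np.array([[[u,v]]],float),s['K'],s['dist_coeffs'])[0,0]
    R=cv2.Rodrigues(np.asarray(s['rvec'],float))[0]; C=-R.T@np.asarray(s['tvec']).reshape(3)
    d=R.T@np.array([p[0],p[1],1]); return C+d*(Z-C[2])/d[2]
def proj(s,P):
    return cv2.projectPoints(np.asarray(P,float).reshape(-1,1,3),s['rvec'],s['tvec'],s['K'],s['dist_coeffs'])[0].reshape(-1,2)
def st():
    s=robot.sense(); print('t',round(s['time'],2),'tcp',np.round(s['tcp_pos'],1),'xax',np.round(np.array(s['tool_rot'])[:,0],3),'zax',np.round(np.array(s['tool_rot'])[:,2],3),'F',np.round(s['ft_force'],1),'M',np.round(s['wrist_torque'],2),'g',round(s['grip_width'],3),'q',np.round(s['joint_positions'],0)); return s
E
python3 - <<'E'
from h import *
st(); print(robot.tips_ahead)
a=snap('scene','a');b=snap('side','b');c=snap('wrist','c')
for s in(a,b,c):
    R=cv2.Rodrigues(np.asarray(s['rvec'],float))[0]; print(np.round(-R.T@np.asarray(s['tvec']).reshape(3)),np.round(R[2],2),s['K'][0][0])
m=np.vstack([np.hstack([a['image'],b['image']])]); cv2.imwrite('pics/ab.png',cv2.resize(m[:,:,::-1],None,fx=.78,fy=.78,interpolation=cv2.INTER_AREA))
E
```

```text
t 0.0 tcp [ 183.7 -648.8  207.1] xax [ 0.272 -0.962 -0.002] zax [-0.     0.002 -1.   ] F [0.3 0.1 0.5] M [ 0.06 -0.02  0.01] g 1.001 q [-83.  16.  90.   0.  73.  -9.]
17.0
[1219.  -76. 1092.] [-0.52  0.09 -0.85] 413.7906263804542
[ 430. 1259.  951.] [ 0.12 -0.81 -0.58] 487.2882716486241
[ 263. -628.  373.] [-0.31 -0.08 -0.95] 327.00649228439727
```

View pics/a.png

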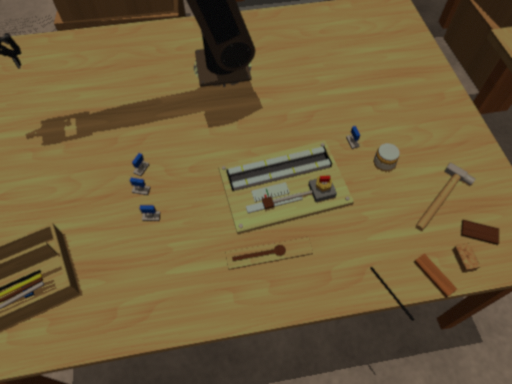

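View pics/b.png

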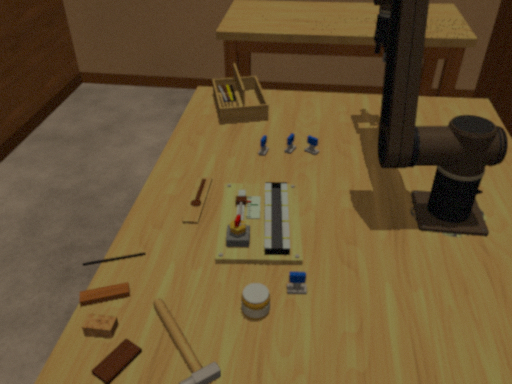

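The scene view shows the jig at about (285,187), hold-downs at (139,162), (139,185), (149,211) and (355,136), the wax tin at (388,156) and the blank at (268,254). The side view agrees.

Run:
```python
from h import *
for n in('scene','side'):
    s=load(n);P=cloud(s);hsv=cv2.cvtColor(s['image'],cv2.COLOR_RGB2HSV);H,S,V=[hsv[...,i].astype(int) for i in range(3)]
    for name,m in (('blue',(H>95)&(H<130)&(S>120)&(V>40)),('red',((H<6)|(H>174))&(S>170)&(V>90)),('green',(H>40)&(H<85)&(S>90)&(V>50))):
        k,l,stt,cen=cv2.connectedComponentsWithStats(m.astype(np.uint8))
        for i in range(1,k):
            if stt[i,4]<3: continue
            q=P[l==i]; print(n,name,stt[i,4],np.round(cen[i]),np.round(np.median(q,0)),'min',np.round(q.min(0)),'max',np.round(q.max(0)))
    # board corners: height 10..26 region
    w=(P[...,2]>12)&(P[...,2]<24)&(P[...,0]>400)&(P[...,0]<950)&(abs(P[...,1])<400)
    k,l,stt,cen=cv2.connectedComponentsWithStats(w.astype(np.uint8)); i=1+np.argmax(stt[1:,4]); q=P[l==i]
    r=cv2.minAreaRect(q[:,:2].astype(np.float32)); print('board',r,np.round(cv2.boxPoints(r)))
s=load('scene');cv2.imwrite('pics/jz.png',cv2.resize(s['image'][135:240,205:365,::-1],None,fx=5,fy=5,interpolation=cv2.INTER_CUBIC))
```

```text
scene blue 57 [355. 133.] [446. 377.  59.] min [423. 371.  41.] max [463. 386.  65.]
scene blue 57 [137. 160.] [ 432. -312.   60.] min [ 411. -322.   43.] max [ 447. -298.   66.]
scene blue 76 [137. 182.] [ 511. -312.   59.] min [ 498. -330.   37.] max [ 520. -297.   66.]
scene blue 84 [147. 209.] [ 608. -285.   59.] min [ 597. -306.   39.] max [1219.  -76. 1092.]
scene blue 14 [ 28. 294.] [ 807. -585.   64.] min [ 804. -594.   60.] max [ 809. -575.   70.]
scene red 21 [325. 177.] [618. 228.  99.] min [614. 214.  95.] max [623. 238. 102.]
board ((567.9259033203125, 121.49763488769531), (244.36474609375, 360.9003601074219), 5.846599578857422) [[428. 289.]
 [465. -70.]
 [708. -46.]
 [671. 313.]]
side blue 32 [290. 139.] [ 505. -303.   56.] min [ 498. -327.   40.] max [ 512. -293.   66.]
side blue 29 [263. 140.] [ 601. -280.   58.] min [ 596. -305.   39.] max [ 608. -264.   68.]
side blue 53 [312. 140.] [ 424. -306.   54.] min [ 410. -323.   37.] max [ 437. -292.   68.]
side blue 136 [297. 277.] [440. 384.  55.] min [422. 375.  35.] max [458. 389.  70.]
side red 23 [237. 218.] [615. 228. 100.] min [611. 214.  93.] max [621. 239. 104.]
board ((567.0921630859375, 119.11539459228516), (240.15516662597656, 369.92205810546875), 5.895740985870361) [[429. 291.]
 [467. -77.]
 [706. -53.]
 [668. 315.]]
```

View pics/jz.png

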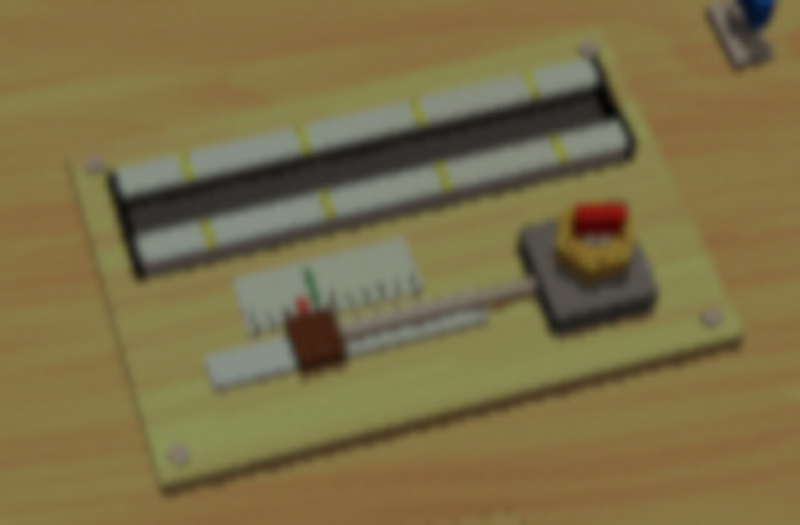

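The jig centre is about (567.5, 120.5) with yaw 5.85°. The screw head predicted from that pose is (617, 226), and I measured (617, 228). I'm moving over the three near holds now.

Emit:
servo_tool(
  deltas=[
    {"hand":60,"x":-0.62,"y":-1},
    {"x":-0.62,"y":-1},
    {"x":-0.62,"y":-1},
    {"x":-0.62,"y":-1},
    {"x":-0.62,"y":-1},
    {"x":-0.62,"y":-1},
    {"x":-0.62,"y":-1},
    {"x":-0.62,"y":-1},
    {"x":-0.62,"y":-1},
    {"x":-0.62,"y":-1},
    {"x":-0.62,"y":-1},
    {"x":-0.62,"y":-1},
  ],
)

```text
$.deltas[0]: bad value
```

Emit:
servo_tool(
  deltas=[
    {"x":-0.6,"y":-1},
    {"x":0},
    {"x":0},
  ],
)

```text
$.deltas[0]: bad value
```

```bash
cat >> h.py <<'E'
def plan(x,y,z,ang):
    """tool-frame totals (30mm units, 5deg units) to reach world xyz with tool x axis at ang deg (mod 180, nearest).
    Translation first then spin."""
    s=robot.sense(); R=np.array(s['tool_rot']); d=R.T@(np.array([x,y,z])-s['tcp_pos'])/30
    a=np.degrees(np.arctan2(R[1,0],R[0,0])); da=(ang-a+90)%180-90
    print('PLAN tcp',np.round(s['tcp_pos'],1),'yaw %.1f'%a,'dx,dy,dz units',np.round(d,2),'spin units %.2f (alt %.2f)'%(-da/5,-(da-np.sign(da)*180)/5),'q6',round(s['joint_positions'][5]),'g',round(s['grip_width'],3))
def holds(name='wrist',dz=0,lo=None):
    """blue handle tops: centre xy, yaw of long axis; zmin threshold 54+dz"""
    s=snap(name);P=cloud(s);hsv=cv2.cvtColor(s['image'],cv2.COLOR_RGB2HSV);H,S,V=[hsv[...,i].astype(int) for i in range(3)]
    m=(H>95)&(H<130)&(S>110)&(V>35)
    k,l,stt,cen=cv2.connectedComponentsWithStats(m.astype(np.uint8)); out=[]
    for i in range(1,k):
        if stt[i,4]<15: continue
        q=P[l==i]; zt=np.percentile(q[:,2],92); t=q[q[:,2]>zt-5]
        if len(t)<5: continue
        r=cv2.minAreaRect(t[:,:2].astype(np.float32)); c=cv2.boxPoints(r); e=[c[1]-c[0],c[2]-c[1]]; e=max(e,key=np.linalg.norm)
        print(name,'px',np.round(cen[i]),'n',len(t),'c',np.round(r[0],1),'size',np.round(r[1],1),'yaw %.1f'%(np.degrees(np.arctan2(e[1],e[0]))%180),'ztop %.1f'%zt, 'zmin %.1f'%q[:,2].min())
    return s
JC=np.array([567.5,120.5]);JY=5.85
def jig(x,y):
    c,s=np.cos(np.radians(JY)),np.sin(np.radians(JY)); return JC+np.array([c*x-s*y,s*x+c*y])
E
python3 - <<'E'
from h import *
st(); s=holds(); cv2.imwrite('pics/w1.png',s['image'][:,:,::-1])
E
```

```text
t 0.15 tcp [ 183.8 -648.9  207.4] xax [ 0.272 -0.962 -0.002] zax [-0.     0.002 -1.   ] F [-0.1 -0.   0.2] M [-0.    0.02  0.05] g 1.005 q [-83.  16.  90.   0.  73.  -9.]
```

View pics/w1.png

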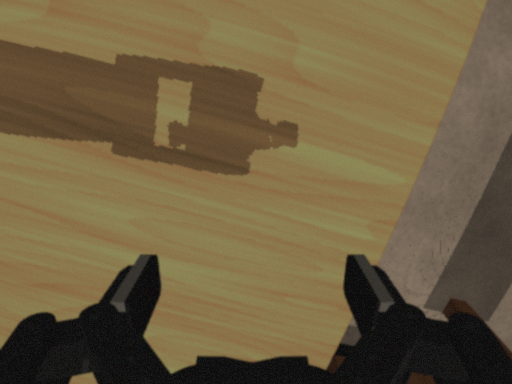

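The arm hasn't moved: the picture is bare bench with the fingers at (135,290) and (380,290). The call was refused, probably because each row needs every field.

Emit:
servo_tool(
  deltas=[
    {"hand":60,"x":-0.62,"y":-1,"z":0,"spin":0},
    {"hand":60,"x":-0.62,"y":-1,"z":0,"spin":0},
    {"hand":60,"x":-0.62,"y":-1,"z":0,"spin":0},
    {"hand":60,"x":-0.62,"y":-1,"z":0,"spin":0},
    {"hand":60,"x":-0.62,"y":-1,"z":0,"spin":0},
    {"hand":60,"x":-0.62,"y":-1,"z":0,"spin":0},
    {"hand":60,"x":-0.62,"y":-1,"z":0,"spin":0},
    {"hand":60,"x":-0.62,"y":-1,"z":0,"spin":0},
    {"hand":60,"x":-0.62,"y":-1,"z":0,"spin":0},
    {"hand":60,"x":-0.62,"y":-1,"z":0,"spin":0},
    {"hand":60,"x":-0.62,"y":-1,"z":0,"spin":0},
    {"hand":60,"x":-0.62,"y":-1,"z":0,"spin":0},
  ],
)

```text
time: 1.2
tcp_pos: [470.3, -335.1, 208.4]
tool_rot: [[0.272, -0.962, -0.0], [-0.962, -0.272, 0.0], [-0.0, 0.0, -1.0]]
ft_force: [0.1, -0.8, 0.3]
grip_width: 0.703
```

Emit:
servo_tool(
  deltas=[
    {"hand":60,"x":-0.6,"y":-1,"z":0,"spin":0},
    {"hand":60,"x":0,"y":0,"z":0,"spin":0},
    {"hand":60,"x":0,"y":0,"z":0,"spin":0},
  ],
)

```text
time: 1.45
tcp_pos: [494.2, -309.7, 208.3]
tool_rot: [[0.276, -0.961, -0.0], [-0.961, -0.276, -0.0], [-0.0, 0.0, -1.0]]
ft_force: [1.0, -0.6, 0.2]
grip_width: 0.7
```

Run:
```python
from h import *
st(); s=holds(); cv2.imwrite('pics/w2.png',s['image'][:,:,::-1])
```

```text
t 1.45 tcp [ 494.2 -309.7  208.3] xax [ 0.276 -0.961 -0.   ] zax [-0. -0. -1.] F [ 1.  -0.6  0.2] M [-0.02  0.    0.01] g 0.7 q [-42.   5. 104.  -0.  72.  32.]
wrist px [265.  54.] n 674 c [ 599.1 -292.9] size [37.6 35.2] yaw 31.9 ztop 63.7 zmin 51.0
wrist px [262. 160.] n 533 c [ 504.9 -317.9] size [41.3 13. ] yaw 68.6 ztop 63.6 zmin 42.4
wrist px [239. 228.] n 457 c [ 490.8 -310.2] size [169.2  31.4] yaw 4.5 ztop 63.6 zmin 41.7
```

View pics/w2.png

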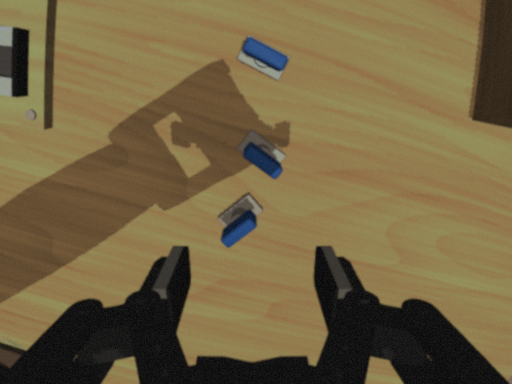

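Picture w2 shows three holds: handles at (265,54), (262,160) and (239,228). Zero-depth pixels are corrupting the rectangle fits, so I'm filtering them out.

```bash
sed -i 's/q=P\[l==i\]; zt=/q=P[(l==i)\&(s["depth"]>0)]; q=q[(q[:,2]<130)\&(q[:,2]>20)]\n        if len(q)<10: continue\n        zt=/' h.py; sed -i 's/s=snap(name);P=cloud(s);hsv/s=lo or snap(name);P=cloud(s);hsv/' h.py
python3 - <<'E'
from h import *
holds(lo=load('wrist')); plan(504.9,-317.9,120,-21.4)
E
```

```text
wrist px [265.  54.] n 670 c [ 600.7 -291.9] size [40.1 13.3] yaw 79.3 ztop 63.6 zmin 51.0
wrist px [262. 160.] n 533 c [ 504.9 -317.9] size [41.3 13. ] yaw 68.6 ztop 63.6 zmin 42.4
wrist px [239. 228.] n 453 c [ 425.  -315.1] size [13.5 40.3] yaw 145.5 ztop 63.6 zmin 41.7
PLAN tcp [ 493.5 -310.8  208.3] yaw -74.1 dx,dy,dz units [ 0.33 -0.3   2.94] spin units -10.54 (alt 25.46) q6 32 g 0.704
```

Emit:
servo_tool(
  deltas=[
    {"hand":45,"x":0.33,"y":-0.3,"z":0,"spin":0},
    {"hand":45,"x":0,"y":0,"z":0.5,"spin":-1},
    {"hand":45,"x":0,"y":0,"z":0.5,"spin":-1},
    {"hand":45,"x":0,"y":0,"z":0.5,"spin":-1},
    {"hand":45,"x":0,"y":0,"z":0.5,"spin":-1},
    {"hand":45,"x":0,"y":0,"z":0.5,"spin":-1},
    {"hand":45,"x":0,"y":0,"z":0.5,"spin":-1},
    {"hand":45,"x":0,"y":0,"z":0,"spin":-1},
    {"hand":45,"x":0,"y":0,"z":0,"spin":-1},
    {"hand":45,"x":0,"y":0,"z":0,"spin":-1},
    {"hand":45,"x":0,"y":0,"z":0,"spin":-1},
    {"hand":45,"x":0,"y":0,"z":0,"spin":-0.5},
  ],
)

```text
time: 2.5
tcp_pos: [503.5, -319.9, 118.3]
tool_rot: [[0.93, -0.369, -0.001], [-0.369, -0.93, -0.0], [-0.001, 0.0, -1.0]]
ft_force: [0.0, 0.2, -0.1]
grip_width: 0.527
```

Emit:
servo_tool(
  deltas=[
    {"hand":45,"x":0,"y":0,"z":0,"spin":0},
    {"hand":45,"x":0,"y":0,"z":0,"spin":0},
  ],
)

```text
time: 2.67
tcp_pos: [503.9, -319.5, 118.4]
tool_rot: [[0.928, -0.373, -0.0], [-0.373, -0.928, -0.0], [-0.0, 0.0, -1.0]]
ft_force: [-1.0, 0.1, 0.4]
grip_width: 0.529
```

Run:
```python
from h import *
holds(); plan(504.9,-317.9,48,-21.4)
```

```text
wrist px [364. 112.] n 1167 c [ 600.7 -291. ] size [40.5 13.4] yaw 79.4 ztop 63.3 zmin 38.2
wrist px [251. 193.] n 895 c [ 504.  -317.4] size [40.4 12.7] yaw 68.5 ztop 63.5 zmin 41.1
wrist px [155. 226.] n 867 c [ 424.9 -314.8] size [13.  40.9] yaw 145.2 ztop 63.6 zmin 37.2
PLAN tcp [ 504.  -319.2  118.4] yaw -21.9 dx,dy,dz units [ 0.01 -0.05  2.35] spin units -0.09 (alt 35.91) q6 -20 g 0.526
```

Emit:
servo_tool(
  deltas=[
    {"hand":45,"x":0,"y":-0.05,"z":0.76,"spin":0},
    {"hand":45,"x":0,"y":0,"z":0.76,"spin":0},
    {"hand":45,"x":0,"y":0,"z":0.76,"spin":0},
    {"hand":45,"x":0,"y":0,"z":0,"spin":0},
    {"hand":5,"x":0,"y":0,"z":0,"spin":0},
    {"hand":5,"x":0,"y":0,"z":0,"spin":0},
    {"hand":5,"x":0,"y":0,"z":0,"spin":0},
    {"hand":5,"x":0,"y":0,"z":0,"spin":0},
    {"hand":5,"x":0,"y":0,"z":0,"spin":0},
    {"hand":5,"x":0,"y":0,"z":0,"spin":0},
    {"hand":5,"x":0,"y":0,"z":0,"spin":0},
  ],
  squeeze=70,
)

```text
time: 3.63
tcp_pos: [505.6, -317.0, 50.7]
tool_rot: [[0.929, -0.37, 0.001], [-0.37, -0.929, -0.001], [0.001, 0.0, -1.0]]
ft_force: [0.2, -0.2, 0.1]
grip_width: 0.06
```

Emit:
servo_tool(
  deltas=[
    {"hand":5,"x":0,"y":0,"z":-0.5,"spin":0},
    {"hand":5,"x":0,"y":0,"z":-1,"spin":0},
    {"hand":5,"x":0,"y":0,"z":-1,"spin":0},
    {"hand":5,"x":0,"y":0,"z":-1,"spin":0},
    {"hand":5,"x":0,"y":0,"z":-0.5,"spin":0},
    {"hand":5,"x":0,"y":0,"z":0,"spin":0},
  ],
)

```text
time: 4.13
tcp_pos: [507.7, -318.8, 175.8]
tool_rot: [[0.929, -0.37, 0.007], [-0.37, -0.929, -0.007], [0.009, 0.003, -1.0]]
ft_force: [0.2, -0.3, 0.3]
grip_width: 0.059
```

Run:
```python
from h import *
st()
for y in (112.5,37.5,-37.5,-112.5): print(np.round(jig(-50,y),1))
p=jig(-50,-112.5); plan(p[0],p[1],145,5.85)
holds()
```

```text
t 4.13 tcp [ 507.7 -318.8  175.8] xax [ 0.929 -0.37   0.009] zax [ 0.007 -0.007 -1.   ] F [ 0.2 -0.3  0.3] M [-0.05  0.03 -0.03] g 0.059 q [-42.   8. 103.   0.  68. -20.]
[506.3 227.3]
[513.9 152.7]
[521.6  78.1]
[529.2   3.5]
PLAN tcp [ 507.7 -318.8  175.8] yaw -21.7 dx,dy,dz units [ -3.31 -10.25   0.96] spin units -5.51 (alt 30.49) q6 -20 g 0.059
wrist px [337. 108.] n 716 c [ 600.6 -290.7] size [40.2 12.5] yaw 79.6 ztop 63.4 zmin 38.1
wrist px [246. 174.] n 579 c [ 503.7 -316.6] size [39.5 12.3] yaw 68.3 ztop 63.5 zmin 42.3
wrist px [167. 202.] n 572 c [ 424.9 -314.6] size [12.2 40.3] yaw 145.8 ztop 63.6 zmin 38.3
```

Run:
```python
from h import *
s=load('wrist'); t=robot.sense(); R=np.array(t['tool_rot']); p=np.array(t['tcp_pos'])
im=s['image'][:,:,::-1].copy()
for d,c in ((0,(0,0,255)),(17,(0,255,0))):
    u=proj(s,p+R[:,2]*d)[0]; cv2.circle(im,tuple(int(x) for x in u),3,c,-1); print(u)
# projected down on hold
u=proj(s,[p[0],p[1],62])[0]; print('below',u); cv2.circle(im,tuple(int(x) for x in u),3,(255,0,255),-1)
cv2.imwrite('pics/w3.png',im)
```

```text
[248.1833067  231.69593487]
[248.39590872 219.73043198]
below [248.52953463 177.19310562]
```

View pics/w3.png

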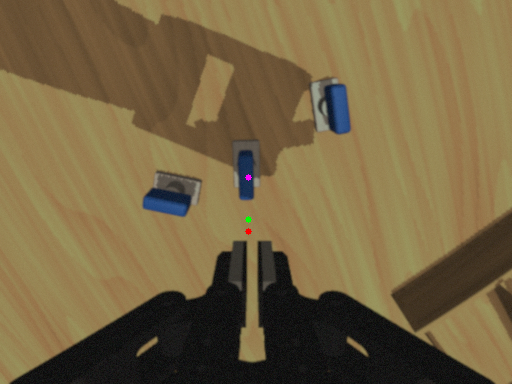

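The hold is still standing at (247,175), directly under the tool axis, and the fingers are shut on nothing. The visible fingertips at (251,242) sit lower than my projected tip at (248,220). I'm measuring the fingertips with the depth image.

Run:
```python
from h import *
s=load('wrist'); t=robot.sense(); R=np.array(t['tool_rot']); p=np.array(t['tcp_pos'])
P=(cloud(s)-p)@R
for v in range(236,300,6):
    print(v,[ (u,np.round(P[v,u],0).tolist()) for u in (236,240,246,262,266,270)])
```

```text
236 [(236, [-16.0, 89.0, 173.0]), (240, [-11.0, 88.0, 172.0]), (246, [-4.0, 88.0, 172.0]), (262, [14.0, 88.0, 172.0]), (266, [19.0, 88.0, 171.0]), (270, [24.0, 88.0, 172.0])]
242 [(236, [-5.0, -10.0, -32.0]), (240, [-4.0, -10.0, -32.0]), (246, [-1.0, -9.0, -30.0]), (262, [7.0, -10.0, -33.0]), (266, [9.0, -10.0, -32.0]), (270, [11.0, -10.0, -32.0])]
248 [(236, [-5.0, -10.0, -38.0]), (240, [-3.0, -10.0, -38.0]), (246, [-1.0, -9.0, -36.0]), (262, [7.0, -10.0, -38.0]), (266, [8.0, -10.0, -38.0]), (270, [10.0, -9.0, -36.0])]
254 [(236, [-5.0, -11.0, -44.0]), (240, [-3.0, -10.0, -43.0]), (246, [-1.0, -7.0, -37.0]), (262, [6.0, -10.0, -43.0]), (266, [8.0, -10.0, -44.0]), (270, [10.0, -10.0, -43.0])]
260 [(236, [-5.0, -10.0, -49.0]), (240, [-3.0, -10.0, -48.0]), (246, [-1.0, -4.0, -39.0]), (262, [6.0, -10.0, -48.0]), (266, [8.0, -10.0, -48.0]), (270, [10.0, -10.0, -49.0])]
266 [(236, [-5.0, -10.0, -53.0]), (240, [-3.0, -10.0, -53.0]), (246, [-1.0, -2.0, -39.0]), (262, [6.0, -10.0, -52.0]), (266, [8.0, -10.0, -53.0]), (270, [9.0, -11.0, -54.0])]
272 [(236, [-4.0, -10.0, -58.0]), (240, [-3.0, -10.0, -58.0]), (246, [-1.0, 1.0, -41.0]), (262, [6.0, -10.0, -58.0]), (266, [8.0, -10.0, -57.0]), (270, [9.0, -10.0, -57.0])]
278 [(236, [-4.0, -10.0, -62.0]), (240, [-3.0, -10.0, -62.0]), (246, [-1.0, 4.0, -41.0]), (262, [6.0, -9.0, -61.0]), (266, [7.0, -10.0, -61.0]), (270, [9.0, -9.0, -61.0])]
284 [(236, [-4.0, -9.0, -64.0]), (240, [-3.0, -9.0, -64.0]), (246, [-1.0, 7.0, -41.0]), (262, [6.0, -9.0, -64.0]), (266, [7.0, -8.0, -63.0]), (270, [9.0, -11.0, -67.0])]
290 [(236, [-4.0, -11.0, -71.0]), (240, [-3.0, -6.0, -64.0]), (246, [-1.0, 10.0, -42.0]), (262, [6.0, -6.0, -64.0]), (266, [7.0, -11.0, -71.0]), (270, [8.0, -11.0, -71.0])]
296 [(236, [-4.0, -11.0, -74.0]), (240, [-2.0, -6.0, -68.0]), (246, [-1.0, 12.0, -43.0]), (262, [6.0, -3.0, -64.0]), (266, [7.0, -11.0, -74.0]), (270, [8.0, -11.0, -75.0])]
```

Depth puts the fingertips about 31 mm behind the reported TCP, not 17 mm ahead of it. The bench height and the hold positions agree across cameras, so I trust the pictures. The fingers closed at about z = 82, above the 62 mm handle. I'll go lower, with a depth check on the way.

Emit:
servo_tool(
  deltas=[
    {"hand":45,"x":-0.23,"y":-0.02,"z":0.9,"spin":0},
    {"hand":45,"x":0,"y":0,"z":0.9,"spin":0},
    {"hand":45,"x":0,"y":0,"z":0.9,"spin":0},
    {"hand":45,"x":0,"y":0,"z":0.9,"spin":0},
    {"hand":45,"x":0,"y":0,"z":0,"spin":0},
    {"hand":45,"x":0,"y":0,"z":0,"spin":0},
  ],
)

```text
time: 4.68
tcp_pos: [496.9, -311.8, 58.6]
tool_rot: [[0.929, -0.37, -0.006], [-0.37, -0.929, 0.005], [-0.007, -0.003, -1.0]]
ft_force: [-0.3, -0.5, 0.8]
grip_width: 0.526
```

```bash
cat >> h.py <<'E'
def tips(s=None):
    """fingertips in tool frame & world from wrist depth: dark points near tool axis"""
    s=s or snap('wrist'); t=robot.sense(); R=np.array(t['tool_rot']); p=np.array(t['tcp_pos'])
    W=cloud(s); P=(W-p)@R; ok=(s['depth']>0)&(abs(P[...,1])<14)&(P[...,2]<40)&(P[...,2]>-75)&(s['image'].max(-1)<90)
    for sg in(-1,1):
        q=P[ok&(P[...,0]*sg>-2)&(abs(P[...,0])<70)]
        if len(q)<20: continue
        zt=np.percentile(q[:,2],98); f=q[q[:,2]>zt-8]
        print('finger',sg,'tip z(tool) %.1f'%zt,'x %.1f..%.1f'%(np.percentile(f[:,0],3),np.percentile(f[:,0],97)),'ymin %.1f'%np.percentile(f[:,1],3),'world tip z %.1f'%(p[2]-zt))
    return s
E
python3 - <<'E'
from h import *
st(); s=tips(); holds(lo=s)
E
```

```text
t 4.68 tcp [ 496.9 -311.8   58.6] xax [ 0.929 -0.37  -0.007] zax [-0.006  0.005 -1.   ] F [-0.3 -0.5  0.8] M [ 0.02 -0.    0.01] g 0.526 q [-42.  15. 109.   0.  56. -20.]
finger -1 tip z(tool) -0.8 x -2.1..2.0 ymin -13.2 world tip z 61.8
finger 1 tip z(tool) -0.2 x -0.9..14.4 ymin -13.1 world tip z 61.3
wrist px [418. 132.] n 2116 c [ 601.1 -291.3] size [41.1 14.1] yaw 80.1 ztop 63.3 zmin 38.6
wrist px [268. 234.] n 1449 c [ 505.1 -317.7] size [40.8 12.5] yaw 70.5 ztop 63.4 zmin 31.7
wrist px [139. 270.] n 1133 c [ 440.1 -307.3] size [67. 26.] yaw 11.4 ztop 63.3 zmin 37.1
```

```bash
sed -i 's/(P\[...,2\]<40)/(P[...,2]<-12)/; s/<90)/<110)/' h.py
python3 - <<'E'
from h import *
st(); s=tips(); st(); holds(lo=s);s=tips(load('wrist')); plan(504.5,-317.2,40,-21.4)
cv2.imwrite('pics/w4.png',s['image'][:,:,::-1])
E
```

```text
t 4.73 tcp [ 498.5 -313.2   61.1] xax [ 0.929 -0.37  -0.002] zax [-0.002  0.002 -1.   ] F [0.7 0.2 0.3] M [-0.06  0.01 -0.01] g 0.525 q [-42.  15. 109.  -0.  56. -20.]
finger -1 tip z(tool) -29.6 x -35.2..-22.7 ymin -11.1 world tip z 92.4
finger 1 tip z(tool) -29.0 x 21.8..33.9 ymin -11.2 world tip z 91.8
t 4.78 tcp [ 499.5 -314.1   62.8] xax [ 0.929 -0.37   0.001] zax [ 0.001 -0.001 -1.   ] F [-0.1  0.   0.3] M [ 0.02 -0.    0.03] g 0.531 q [-42.  15. 108.  -0.  56. -20.]
wrist px [412. 129.] n 2059 c [ 601.3 -291.3] size [41.1 14.2] yaw 80.0 ztop 63.2 zmin 38.3
wrist px [264. 230.] n 1436 c [ 504.6 -317.8] size [41.4 12.8] yaw 69.6 ztop 63.5 zmin 38.9
wrist px [138. 268.] n 1214 c [ 440.9 -308.9] size [69.1 27.9] yaw 9.8 ztop 63.4 zmin 36.7
finger -1 tip z(tool) -29.6 x -35.2..-22.7 ymin -11.1 world tip z 92.4
finger 1 tip z(tool) -29.0 x 21.8..33.9 ymin -11.2 world tip z 91.8
PLAN tcp [ 499.5 -314.1   62.8] yaw -21.7 dx,dy,dz units [0.19 0.03 0.76] spin units -0.06 (alt 35.94) q6 -20 g 0.531
```

View pics/w4.png

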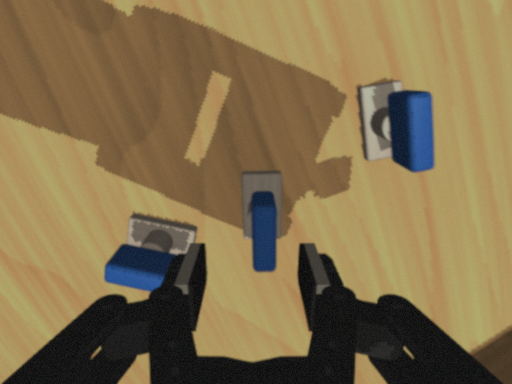

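The picture shows the handle at (263,231), between the open fingers at (195,260) and (308,260). The tips read about 29 mm behind the TCP, so I'll grip with the TCP at z of about 4.

Emit:
servo_tool(
  deltas=[
    {"hand":45,"x":0.18,"y":0.02,"z":0.3,"spin":0},
    {"hand":45,"x":0,"y":0,"z":0.5,"spin":0},
    {"hand":45,"x":0,"y":0,"z":0.5,"spin":0},
    {"hand":45,"x":0,"y":0,"z":0.4,"spin":0},
    {"hand":45,"x":0,"y":0,"z":0.2,"spin":0},
    {"hand":45,"x":0,"y":0,"z":0,"spin":0},
    {"hand":5,"x":0,"y":0,"z":0,"spin":0},
    {"hand":5,"x":0,"y":0,"z":0,"spin":0},
    {"hand":5,"x":0,"y":0,"z":0,"spin":0},
    {"hand":5,"x":0,"y":0,"z":0,"spin":0},
    {"hand":5,"x":0,"y":0,"z":0,"spin":0},
    {"hand":5,"x":0,"y":0,"z":0,"spin":0},
  ],
  squeeze=70,
)

```text
time: 5.78
tcp_pos: [504.6, -316.9, 6.4]
tool_rot: [[0.929, -0.37, 0.001], [-0.37, -0.929, -0.001], [0.002, 0.001, -1.0]]
ft_force: [-1.4, 0.4, 6.6]
grip_width: 0.168
```

Run:
```python
from h import *
st();s=snap('wrist');tips(s);holds(lo=s)
```

```text
t 5.78 tcp [ 504.6 -316.9    6.4] xax [ 0.929 -0.37   0.002] zax [ 0.001 -0.001 -1.   ] F [-1.4  0.4  6.6] M [0.12 0.26 0.05] g 0.168 q [-42.  21. 109.  -0.  51. -20.]
finger -1 tip z(tool) -31.8 x -19.3..-7.6 ymin -10.8 world tip z 38.3
finger 1 tip z(tool) -31.8 x 8.4..20.6 ymin -10.9 world tip z 38.2
wrist px [457. 144.] n 4088 c [ 600.8 -290.8] size [40.9 14.7] yaw 79.0 ztop 63.1 zmin 34.2
wrist px [253. 281.] n 2848 c [ 505.3 -317.7] size [41.2 14.2] yaw 69.2 ztop 63.5 zmin 36.2
wrist px [ 78. 317.] n 966 c [ 438.4 -300. ] size [66.4 15.7] yaw 15.3 ztop 63.1 zmin 34.4
wrist px [128. 352.] n 7 c [ 472.7 -297.5] size [2.1 0.3] yaw 37.8 ztop 99.3 zmin 58.3
```

The hold is gripped at 14.3 mm opening, and its underside is 6.4 mm below the reported TCP height. I'm lifting it and carrying it to the station at jig y = +37.5.

Emit:
servo_tool(
  deltas=[
    {"hand":5,"x":0,"y":0,"z":-0.5,"spin":0},
    {"hand":5,"x":0,"y":0,"z":-1,"spin":0},
    {"hand":5,"x":0,"y":0,"z":-1,"spin":0},
    {"hand":5,"x":0,"y":0,"z":-0.3,"spin":0},
    {"hand":5,"x":-0.37,"y":-0.98,"z":0,"spin":0},
    {"hand":5,"x":-0.37,"y":-0.98,"z":0,"spin":0},
    {"hand":5,"x":-0.37,"y":-0.98,"z":0,"spin":0},
    {"hand":5,"x":-0.37,"y":-0.98,"z":0,"spin":0},
    {"hand":5,"x":-0.37,"y":-0.98,"z":0,"spin":0},
    {"hand":5,"x":-0.37,"y":-0.98,"z":0,"spin":0},
    {"hand":5,"x":-0.37,"y":-0.98,"z":0,"spin":0},
    {"hand":5,"x":-0.37,"y":-0.98,"z":0,"spin":0},
  ],
)

```text
time: 6.83
tcp_pos: [507.5, -63.2, 87.8]
tool_rot: [[0.929, -0.37, -0.001], [-0.37, -0.929, 0.001], [-0.001, -0.0, -1.0]]
ft_force: [0.5, 0.3, -0.7]
grip_width: 0.164
```

Emit:
servo_tool(
  deltas=[
    {"hand":5,"x":-0.37,"y":-0.98,"z":0,"spin":0},
    {"hand":5,"x":-0.37,"y":-0.98,"z":0,"spin":0},
    {"hand":5,"x":-0.37,"y":-0.98,"z":0,"spin":0},
    {"hand":5,"x":-0.37,"y":-0.98,"z":0,"spin":0},
    {"hand":5,"x":-0.37,"y":-0.98,"z":0,"spin":0},
    {"hand":5,"x":-0.37,"y":-0.98,"z":0,"spin":0},
    {"hand":5,"x":-0.37,"y":-0.98,"z":0,"spin":-1},
    {"hand":5,"x":0,"y":0,"z":0,"spin":-1},
    {"hand":5,"x":0,"y":0,"z":0,"spin":-1},
    {"hand":5,"x":0,"y":0,"z":0,"spin":-1},
    {"hand":5,"x":0,"y":0,"z":0,"spin":-1},
    {"hand":5,"x":0,"y":0,"z":0,"spin":-0.5},
  ],
)

```text
time: 7.83
tcp_pos: [511.4, 155.1, 87.6]
tool_rot: [[0.994, 0.105, -0.002], [0.105, -0.994, -0.0], [-0.002, -0.0, -1.0]]
ft_force: [-0.8, -0.9, -1.3]
grip_width: 0.165
```

Emit:
servo_tool(
  deltas=[
    {"hand":5,"x":0,"y":0,"z":0,"spin":0},
    {"hand":5,"x":0,"y":0,"z":0,"spin":0},
    {"hand":5,"x":0,"y":0,"z":0,"spin":0},
    {"hand":5,"x":0,"y":0,"z":0,"spin":0},
  ],
)

```text
time: 8.17
tcp_pos: [512.1, 154.9, 88.7]
tool_rot: [[0.995, 0.1, -0.0], [0.1, -0.995, 0.0], [-0.0, -0.0, -1.0]]
ft_force: [0.7, 0.1, -2.3]
grip_width: 0.166
```

```bash
cat >> h.py <<'E'
def slot(s=None):
    """fit slot from wrist cloud: inner lip edges in jig frame"""
    s=s or snap('wrist'); W=cloud(s); c,n=np.cos(np.radians(JY)),np.sin(np.radians(JY))
    d=W[...,:2]-JC; J=np.stack([c*d[...,0]+n*d[...,1],-n*d[...,0]+c*d[...,1]],-1)
    im=s['image'].astype(int); white=(im.min(-1)>85)&(im.max(-1)-im.min(-1)<70)
    ok=(s['depth']>0)&(W[...,2]>30)&(W[...,2]<46)&white&(J[...,0]>-95)&(J[...,0]<-5)&(abs(J[...,1])<160)
    L=[];Rr=[];ys=[]
    for y in np.arange(-155,156,5):
        k=ok&(abs(J[...,1]-y)<2.5); x=J[...,0][k]
        a=x[x<-50]; b=x[x>-50]
        L.append(np.percentile(a,98) if len(a)>25 else np.nan); Rr.append(np.percentile(b,2) if len(b)>25 else np.nan); ys.append(y)
    L,Rr,ys=map(np.array,(L,Rr,ys)); g=~np.isnan(L+Rr)
    print('y',ys[g]);print('L',np.round(L[g],1));print('R',np.round(Rr[g],1)); w=g&(abs(Rr-L-32)<3)
    if w.sum()>2: print('mid fit (slope, at0)',np.polyfit(ys[w],(L+Rr)[w]/2,1), 'lip z',np.median(W[...,2][ok]))
    return s
E
python3 - <<'E'
from h import *
st();s=snap('wrist');tips(s);holds(lo=s);slot(s); cv2.imwrite('pics/w5.png',s['image'][:,:,::-1])
E
```

```text
t 8.17 tcp [512.1 154.9  88.7] xax [ 0.995  0.1   -0.   ] zax [-0.  0. -1.] F [ 0.7  0.1 -2.3] M [ 0.02  0.01 -0.02] g 0.166 q [  6.   6. 115.   0.  58.   0.]
finger -1 tip z(tool) -31.9 x -19.8..-8.0 ymin -10.7 world tip z 120.8
finger 1 tip z(tool) -31.9 x 8.0..20.2 ymin -10.7 world tip z 120.8
wrist px [252. 281.] n 175 c [512.4 171.7] size [ 7.4 16.2] yaw 162.0 ztop 129.3 zmin 118.3
y [-100    5   10   15   20   25   30   40   45   50   55   60   65   70
   75   80   85   90   95  100  105  115  120  125  130  135  140  145
  150]
L [-68.1 -74.4 -72.3 -71.1 -71.6 -71.7 -71.4 -71.8 -70.9 -68.8 -68.7 -69.1
 -69.1 -68.9 -68.8 -68.7 -68.7 -69.  -68.9 -68.8 -68.7 -68.5 -68.9 -68.9
 -68.3 -68.5 -68.6 -68.4 -68.4]
R [-36.1 -29.2 -32.1 -33.1 -33.2 -33.3 -33.4 -33.6 -34.5 -36.  -36.1 -36.1
 -36.3 -35.8 -35.8 -35.9 -36.  -36.1 -36.1 -36.2 -36.2 -35.8 -35.9 -36.
 -36.1 -36.2 -36.2 -36.3 -36.3]
mid fit (slope, at0) [-6.14313548e-04 -5.23315040e+01] lip z 38.73569309722329
```

View pics/w5.png

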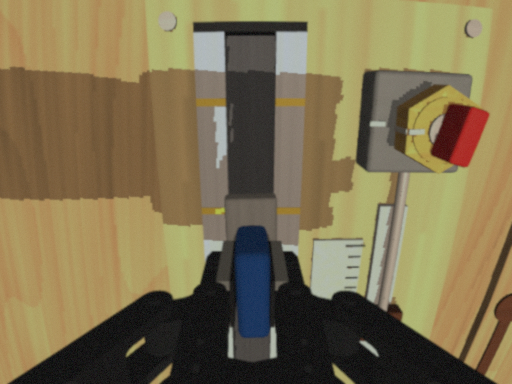

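The picture shows the slot with the held bar over it at (252,270). Yellow lines are at rows 102 and 211, and the nut's white line is at (410,131), matching the housing line, so the nut is tight.

```bash
sed -i 's/^JC=.*/JC=np.array([565.2,120.3]);JY=5.85/' h.py
python3 - <<'E'
from h import *
s=load('wrist'); c,n=np.cos(np.radians(JY)),np.sin(np.radians(JY)); R=np.array([[c,n],[-n,c]])
for u,v in((210,102),(292,102),(213,211),(289,211)): print(np.round(R@(atz(s,u,v,38)[:2]-JC),1))
for nm,u,v,z in(('channel end top',250,27,38),): print(nm,np.round(R@(atz(s,u,v,z)[:2]-JC),1))
p=jig(-50,37.5); print(p); plan(p[0],p[1],88,5.85)
# held T-head lateral extents: steel bar at row 205..225
P=cloud(s); t=robot.sense();T=(P-t['tcp_pos'])@np.array(t['tool_rot'])
for v in (205,215,225): k=(abs(T[v,:,2]+0)<12)&(s['depth'][v]>0)&(abs(T[v,:,0])<30); print(v,np.where(k)[0][[0,-1]],np.round(T[v][k][[0,-1]],1).tolist())
E
```

```text
[-76.  109.4]
[-23.1 109.3]
[-76.9  33.7]
[-22.6  33.6]
channel end top [-50.  154.5]
[511.63822582 152.50848253]
PLAN tcp [512.2 154.9  88.9] yaw 5.8 dx,dy,dz units [-0.03  0.08  0.03] spin units -0.02 (alt 35.98) q6 0 g 0.17
205 [224 276] [[-14.6, -19.2, -3.7], [13.1, -18.7, -2.3]]
215 [225 276] [[-14.2, -13.7, -4.1], [13.2, -13.3, -3.2]]
225 [225 276] [[-14.5, -7.4, -3.2], [13.4, -7.2, -2.7]]
```

```bash
cat >> h.py <<'E'
def jf(W):
    c,n=np.cos(np.radians(JY)),np.sin(np.radians(JY)); d=np.asarray(W)[...,:2]-JC
    return np.stack([c*d[...,0]+n*d[...,1],-n*d[...,0]+c*d[...,1]],-1)
E
python3 - <<'E'
from h import *
s=load('wrist');W=cloud(s);J=jf(W);hsv=cv2.cvtColor(s['image'],cv2.COLOR_RGB2HSV).astype(int)
m=(hsv[...,1]>130)&(s['depth']>0)&(abs(W[...,2]-38)<5)&(hsv[...,0]>10)&(hsv[...,0]<40)
for a,b in((-79,-68),(-33,-21)):
  for lo,hi in((95,125),(20,50)):
    k=m&(J[...,0]>a)&(J[...,0]<b)&(J[...,1]>lo)&(J[...,1]<hi); y=J[...,1][k]; print(a,lo,len(y),np.round(np.percentile(y,[5,50,95]),1) if len(y) else '')
k=(abs(W[...,2]-38)<4)&(abs(J[...,0]+50)<27)&(s['depth']>0); print('far end',np.round(np.percentile(J[...,1][k],[99,99.9]),1))
k=(abs(W[...,2]-20)<5)&(J[...,1]>120)&(s['depth']>0)&(J[...,0]>-115)&(J[...,0]<60); print('board edge',np.round(np.percentile(J[...,1][k],[99,99.9]),1))
q=(abs(W[...,2]-47)<4)&(s['depth']>0)&(J[...,0]>0); 
if q.sum(): print('housing',np.round([J[...,0][q].min(),J[...,0][q].max(),J[...,1][q].min(),J[...,1][q].max()],1))
E
```

```text
-79 95 116 [107.6 109.4 111.4]
-79 20 83 [32.6 34.6 36.6]
-33 95 136 [107.4 109.3 111.2]
-33 20 90 [32.5 34.5 36.4]
far end [157.8 158.1]
board edge [175.3 176.7]
housing [ 25.4  92.3  64.4 130.2]
```

Emit:
servo_tool(
  deltas=[
    {"hand":5,"x":-0.01,"y":0.18,"z":0.2,"spin":0},
    {"hand":5,"x":0,"y":0,"z":0.4,"spin":0},
    {"hand":5,"x":0,"y":0,"z":0.4,"spin":0},
    {"hand":5,"x":0,"y":0,"z":0.15,"spin":0},
    {"hand":5,"x":0,"y":0,"z":0,"spin":0},
    {"hand":5,"x":0,"y":0,"z":0,"spin":0},
    {"hand":5,"x":0,"y":0,"z":0,"spin":0},
    {"hand":5,"x":0,"y":0,"z":0,"spin":0},
  ],
)

```text
time: 8.88
tcp_pos: [513.1, 149.7, 55.2]
tool_rot: [[0.995, 0.101, 0.001], [0.101, -0.995, 0.0], [0.001, 0.0, -1.0]]
ft_force: [0.3, 0.0, -1.1]
grip_width: 0.168
```

```bash
sed -i 's/^JC=.*/JC=np.array([565.5,117.3]);JY=5.85/' h.py
cat >> h.py <<'E'
def headvsslot(s=None):
    """bar edges (tool/jig x) of held steel head vs slot edges, from pixel rows at bar/lips"""
    s=s or snap('wrist');W=cloud(s);J=jf(W);t=robot.sense();T=(W-t['tcp_pos'])@np.array(t['tool_rot'])
    zt=t['tcp_pos'][2]-6.4+10
    k=(abs(W[...,2]-zt)<4)&(s['depth']>0)&(abs(T[...,1])<28)&(abs(T[...,0])<22)&(T[...,1]<-12)
    if k.sum()>20: x=J[...,0][k]; print('head top z',zt,'jig x %.1f..%.1f mid %.1f'%(*np.percentile(x,[2,98]),np.mean(np.percentile(x,[2,98]))),'jig y min/max',np.round(np.percentile(J[...,1][k],[1,99]),1))
    print('tcp jig',np.round(jf(t['tcp_pos']),1))
    return s
E
python3 - <<'E'
from h import *
st();s=headvsslot();slot(s);cv2.imwrite('pics/w6.png',s['image'][:,:,::-1])
E
```

```text
t 8.88 tcp [513.1 149.7  55.2] xax [0.995 0.101 0.001] zax [ 0.001  0.    -1.   ] F [ 0.3  0.  -1.1] M [ 0.01 -0.04  0.02] g 0.168 q [  5.   9. 116.   0.  54.  -0.]
head top z 58.83371644333565 jig x -62.8..-36.2 mid -49.5 jig y min/max [49.8 61.2]
tcp jig [-48.9  37.6]
y [ 10  15  20  25  30  35  40  45  50  55  60  65  70  75  80  85  90  95
 100 105 110 115 120 125 130 135 140 145 150 155]
L [-78.7 -76.  -68.6 -67.1 -66.4 -66.3 -66.3 -66.6 -66.4 -66.3 -66.2 -66.6
 -66.3 -66.3 -66.3 -66.4 -66.4 -66.3 -66.2 -66.4 -66.4 -66.4 -66.1 -66.
 -66.  -66.1 -66.2 -66.2 -66.3 -66.3]
R [-18.6 -20.8 -29.1 -32.3 -33.  -33.1 -33.2 -33.4 -33.6 -33.6 -33.7 -33.8
 -34.  -33.5 -33.6 -33.7 -33.9 -33.9 -33.6 -33.6 -33.7 -33.9 -33.9 -34.
 -33.9 -33.8 -33.7 -33.8 -33.9 -34. ]
mid fit (slope, at0) [-1.90669503e-03 -4.98140481e+01] lip z 38.7472308990503
```

View pics/w6.png

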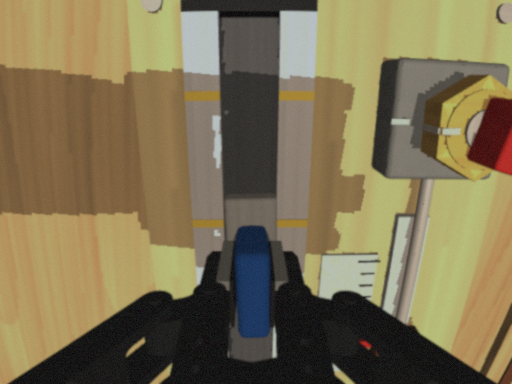

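The held head is centred over the slot: its middle is at jig x -49.5 against -49.9 for the slot. I'm lowering it.

Emit:
servo_tool(
  deltas=[
    {"hand":5,"x":-0.01,"y":0,"z":0.2,"spin":0},
    {"hand":5,"x":0,"y":0,"z":0.2,"spin":0},
    {"hand":5,"x":0,"y":0,"z":0.2,"spin":0},
    {"hand":5,"x":0,"y":0,"z":0.15,"spin":0},
    {"hand":5,"x":0,"y":0,"z":0.15,"spin":0},
    {"hand":5,"x":0,"y":0,"z":0,"spin":0},
    {"hand":5,"x":0,"y":0,"z":0,"spin":0},
    {"hand":5,"x":0,"y":0,"z":0,"spin":0},
  ],
)

```text
time: 9.6
tcp_pos: [512.2, 149.6, 27.5]
tool_rot: [[0.995, 0.101, -0.0], [0.101, -0.995, -0.0], [-0.0, 0.0, -1.0]]
ft_force: [0.2, -0.5, -1.7]
grip_width: 0.171
```

Run:
```python
from h import *
st();s=snap('wrist');tips(s);holds(lo=s)
```

```text
t 9.6 tcp [512.2 149.6  27.5] xax [ 0.995  0.101 -0.   ] zax [-0. -0. -1.] F [ 0.2 -0.5 -1.7] M [ 0.01 -0.03 -0.05] g 0.171 q [  5.  12. 117.  -0.  51.  -0.]
finger -1 tip z(tool) -32.0 x -19.6..-8.0 ymin -10.7 world tip z 59.6
finger 1 tip z(tool) -31.6 x 8.0..20.4 ymin -10.6 world tip z 59.2
wrist px [252. 281.] n 2897 c [513.1 148.4] size [14.4 42. ] yaw 97.0 ztop 84.4 zmin 56.8
```

Emit:
servo_tool(
  deltas=[
    {"hand":5,"x":0,"y":0,"z":0.02,"spin":1},
    {"hand":5,"x":0,"y":0,"z":0,"spin":1},
    {"hand":5,"x":0,"y":0,"z":0,"spin":1},
    {"hand":5,"x":0,"y":0,"z":0,"spin":1},
    {"hand":5,"x":0,"y":0,"z":0,"spin":1},
    {"hand":5,"x":0,"y":0,"z":0,"spin":1},
    {"hand":5,"x":0,"y":0,"z":0,"spin":1},
    {"hand":5,"x":0,"y":0,"z":0,"spin":1},
    {"hand":5,"x":0,"y":0,"z":0,"spin":1},
    {"hand":5,"x":0,"y":0,"z":0,"spin":1},
  ],
)

```text
time: 10.48
tcp_pos: [512.3, 149.6, 27.2]
tool_rot: [[0.714, -0.7, 0.0], [-0.7, -0.714, 0.0], [0.0, -0.0, -1.0]]
ft_force: [-0.1, 1.0, -2.6]
grip_width: 0.168
```

Emit:
servo_tool(
  deltas=[
    {"hand":5,"x":0,"y":0,"z":0,"spin":1},
    {"hand":5,"x":0,"y":0,"z":0,"spin":1},
    {"hand":5,"x":0,"y":0,"z":0,"spin":1},
    {"hand":5,"x":0,"y":0,"z":0,"spin":1},
    {"hand":5,"x":0,"y":0,"z":0,"spin":1},
    {"hand":5,"x":0,"y":0,"z":0,"spin":1},
    {"hand":5,"x":0,"y":0,"z":0,"spin":1},
    {"hand":5,"x":0,"y":0,"z":0,"spin":1},
    {"hand":5,"x":0,"y":0,"z":0,"spin":0},
    {"hand":5,"x":0,"y":0,"z":0,"spin":0},
    {"hand":5,"x":0,"y":0,"z":0,"spin":0},
  ],
)

```text
time: 11.4
tcp_pos: [512.3, 149.6, 27.1]
tool_rot: [[0.103, -0.995, 0.0], [-0.995, -0.103, 0.0], [-0.0, -0.0, -1.0]]
ft_force: [0.9, 0.1, -1.4]
grip_width: 0.167
```

Run:
```python
from h import *
st();s=snap('wrist');holds(lo=s); print(jf(robot.sense()['tcp_pos'])); plan(512,149.5,26,95.85)
```

```text
t 11.4 tcp [512.3 149.6  27.1] xax [ 0.103 -0.995 -0.   ] zax [ 0.  0. -1.] F [ 0.9  0.1 -1.4] M [ 0.02 -0.07  0.02] g 0.167 q [  5.  12. 117.   0.  51.  89.]
wrist px [253. 281.] n 2855 c [512.5 148.6] size [41.5 14.2] yaw 6.0 ztop 84.2 zmin 55.8
[-49.67945029  37.54122424]
PLAN tcp [512.3 149.6  27.1] yaw -84.1 dx,dy,dz units [0.   0.01 0.04] spin units 0.01 (alt -35.99) q6 89 g 0.168
```

Emit:
servo_tool(
  deltas=[
    {"hand":5,"x":0,"y":0,"z":0.02,"spin":0},
    {"hand":40,"x":0,"y":0,"z":0,"spin":0},
    {"hand":40,"x":0,"y":0,"z":0,"spin":0},
    {"hand":40,"x":0,"y":0,"z":0,"spin":0},
    {"hand":40,"x":0,"y":0,"z":0,"spin":0},
    {"hand":40,"x":0,"y":0,"z":-0.5,"spin":0},
    {"hand":40,"x":0,"y":0,"z":-1,"spin":0},
    {"hand":40,"x":0,"y":0,"z":-1,"spin":0},
    {"hand":40,"x":0,"y":0,"z":-0.5,"spin":0},
  ],
)

```text
time: 12.2
tcp_pos: [514.2, 149.8, 120.3]
tool_rot: [[0.101, -0.995, 0.005], [-0.995, -0.101, 0.001], [0.0, -0.005, -1.0]]
ft_force: [0.5, -0.4, 0.5]
grip_width: 0.466
```

Run:
```python
from h import *
st();holds();holds('scene'); plan(425,-315,100,-124.5)
```

```text
t 12.2 tcp [514.2 149.8 120.3] xax [ 0.101 -0.995  0.   ] zax [ 0.005  0.001 -1.   ] F [ 0.5 -0.4  0.5] M [-0.01 -0.   -0.04] g 0.466 q [  5.   4. 114.   0.  61.  90.]
wrist px [251. 209.] n 1063 c [512.1 149.6] size [41.6 12.7] yaw 6.2 ztop 83.6 zmin 61.8
wrist px [  2. 257.] n 67 c [430.8 369.1] size [19.8  2.9] yaw 3.2 ztop 46.8 zmin 38.8
scene px [355. 133.] n 31 c [444.9 378.1] size [37.6 11.8] yaw 1.0 ztop 63.4 zmin 41.3
scene px [292. 158.] n 36 c [516.9 151.2] size [37.8 10.9] yaw 11.1 ztop 83.4 zmin 60.0
scene px [137. 160.] n 41 c [ 428.7 -310. ] size [13.7 37. ] yaw 144.3 ztop 62.2 zmin 41.4
scene px [147. 209.] n 49 c [ 605.9 -287.5] size [38. 13.] yaw 79.4 ztop 62.6 zmin 39.1
PLAN tcp [515.1 149.9 120.6] yaw -84.2 dx,dy,dz units [15.11  4.56  0.65] spin units 8.06 (alt -27.94) q6 90 g 0.469
```

Hold 1 is fitted at (512.1, 149.6), yaw 6.2°, top 83.6 mm. Next I'm fetching hold C.

Emit:
servo_tool(
  deltas=[
    {"hand":40,"x":0.95,"y":0.28,"z":0,"spin":0},
    {"hand":40,"x":0.95,"y":0.28,"z":0,"spin":0},
    {"hand":40,"x":0.95,"y":0.28,"z":0,"spin":0},
    {"hand":40,"x":0.95,"y":0.28,"z":0,"spin":0},
    {"hand":40,"x":0.95,"y":0.28,"z":0,"spin":0},
    {"hand":40,"x":0.95,"y":0.29,"z":0,"spin":0},
    {"hand":40,"x":0.95,"y":0.29,"z":0,"spin":0},
    {"hand":40,"x":0.95,"y":0.29,"z":0,"spin":0},
    {"hand":40,"x":0.95,"y":0.29,"z":0,"spin":0},
    {"hand":40,"x":0.95,"y":0.29,"z":0,"spin":0},
    {"hand":40,"x":0.95,"y":0.29,"z":0,"spin":0},
    {"hand":40,"x":0.95,"y":0.29,"z":0,"spin":0},
  ],
)

```text
time: 13.3
tcp_pos: [443.1, -201.9, 114.8]
tool_rot: [[0.101, -0.995, -0.002], [-0.995, -0.101, 0.001], [-0.002, 0.002, -1.0]]
ft_force: [0.5, -0.7, -0.0]
grip_width: 0.47
```

Emit:
servo_tool(
  deltas=[
    {"hand":40,"x":0.95,"y":0.29,"z":0,"spin":0},
    {"hand":40,"x":0.95,"y":0.29,"z":0,"spin":0},
    {"hand":40,"x":0.95,"y":0.29,"z":0,"spin":0},
    {"hand":40,"x":0.85,"y":0.29,"z":0,"spin":0},
    {"hand":40,"x":0,"y":0,"z":0.3,"spin":1},
    {"hand":40,"x":0,"y":0,"z":0.3,"spin":1},
    {"hand":40,"x":0,"y":0,"z":0,"spin":1},
    {"hand":40,"x":0,"y":0,"z":0,"spin":1},
    {"hand":40,"x":0,"y":0,"z":0,"spin":1},
    {"hand":40,"x":0,"y":0,"z":0,"spin":1},
    {"hand":40,"x":0,"y":0,"z":0,"spin":1},
    {"hand":40,"x":0,"y":0,"z":0,"spin":1},
  ],
)

```text
time: 14.3
tcp_pos: [420.2, -314.2, 96.5]
tool_rot: [[-0.566, -0.825, -0.002], [-0.825, 0.566, 0.002], [-0.001, 0.003, -1.0]]
ft_force: [0.6, 0.2, -0.4]
grip_width: 0.469
```

Emit:
servo_tool(
  deltas=[
    {"hand":40,"x":0,"y":0,"z":0,"spin":0},
    {"hand":40,"x":0,"y":0,"z":0,"spin":0},
    {"hand":40,"x":0,"y":0,"z":0,"spin":0},
    {"hand":40,"x":0,"y":0,"z":0,"spin":0},
  ],
)

```text
time: 14.63
tcp_pos: [420.8, -314.8, 97.9]
tool_rot: [[-0.561, -0.828, -0.001], [-0.828, 0.561, 0.001], [-0.0, 0.001, -1.0]]
ft_force: [0.4, 0.1, -0.6]
grip_width: 0.468
```

Run:
```python
from h import *
s=snap('wrist');holds(lo=s);plan(425,-315,6,-124.5)
```

```text
wrist px [48.  9.] n 574 c [ 597.5 -283.2] size [29.6 11.2] yaw 51.7 ztop 63.0 zmin 35.3
wrist px [250. 202.] n 1087 c [ 424.2 -315.7] size [12.7 41.4] yaw 145.4 ztop 63.6 zmin 40.0
PLAN tcp [ 420.9 -314.9   98.1] yaw -124.1 dx,dy,dz units [-0.07 -0.12  3.07] spin units 0.07 (alt -35.93) q6 76 g 0.466
```

Emit:
servo_tool(
  deltas=[
    {"hand":40,"x":-0.04,"y":-0.1,"z":0.4,"spin":0},
    {"hand":40,"x":0,"y":0,"z":0.8,"spin":0},
    {"hand":40,"x":0,"y":0,"z":0.8,"spin":0},
    {"hand":40,"x":0,"y":0,"z":0.6,"spin":0},
    {"hand":40,"x":0,"y":0,"z":0.3,"spin":0},
    {"hand":40,"x":0,"y":0,"z":0.15,"spin":0},
    {"hand":40,"x":0,"y":0,"z":0,"spin":0},
    {"hand":5,"x":0,"y":0,"z":0,"spin":0},
    {"hand":5,"x":0,"y":0,"z":0,"spin":0},
    {"hand":5,"x":0,"y":0,"z":0,"spin":0},
    {"hand":5,"x":0,"y":0,"z":0,"spin":0},
    {"hand":5,"x":0,"y":0,"z":0,"spin":0},
  ],
)

```text
time: 15.68
tcp_pos: [425.5, -317.1, 8.8]
tool_rot: [[-0.562, -0.827, 0.003], [-0.827, 0.562, -0.003], [0.001, -0.004, -1.0]]
ft_force: [0.3, 0.5, 6.4]
grip_width: 0.151
```

Emit:
servo_tool(
  deltas=[
    {"hand":5,"x":0,"y":0,"z":0,"spin":0},
  ],
)

```text
time: 15.77
tcp_pos: [425.4, -317.1, 8.8]
tool_rot: [[-0.562, -0.827, 0.003], [-0.827, 0.562, -0.003], [0.001, -0.004, -1.0]]
ft_force: [-0.6, -0.2, 6.2]
grip_width: 0.153
```

Run:
```python
from h import *
st();s=snap('wrist');holds(lo=s);p=jig(-50,-37.5);print(p);plan(p[0],p[1],90,5.85)
```

```text
t 15.77 tcp [ 425.4 -317.1    8.8] xax [-0.562 -0.827  0.001] zax [ 0.003 -0.003 -1.   ] F [-0.6 -0.2  6.2] M [-0.05  0.02 -0.05] g 0.153 q [-48.  13. 118.   0.  49.  77.]
wrist px [252. 280.] n 2723 c [ 424.8 -316.9] size [13.8 41.2] yaw 145.2 ztop 63.5 zmin 36.3
[519.58256     74.89907189]
PLAN tcp [ 425.4 -317.1    8.8] yaw -124.2 dx,dy,dz units [-12.57   4.74  -2.74] spin units 9.99 (alt -26.01) q6 77 g 0.155
```

Emit:
servo_tool(
  deltas=[
    {"hand":5,"x":0,"y":0,"z":-0.7,"spin":0},
    {"hand":5,"x":0,"y":0,"z":-1,"spin":0},
    {"hand":5,"x":0,"y":0,"z":-1,"spin":0},
    {"hand":5,"x":-0.97,"y":0.36,"z":0,"spin":0},
    {"hand":5,"x":-0.97,"y":0.36,"z":0,"spin":0},
    {"hand":5,"x":-0.97,"y":0.36,"z":0,"spin":0},
    {"hand":5,"x":-0.97,"y":0.36,"z":0,"spin":0},
    {"hand":5,"x":-0.97,"y":0.36,"z":0,"spin":0},
    {"hand":5,"x":-0.97,"y":0.36,"z":0,"spin":0},
    {"hand":5,"x":-0.97,"y":0.37,"z":0,"spin":0},
    {"hand":5,"x":-0.97,"y":0.37,"z":0,"spin":0},
    {"hand":5,"x":-0.97,"y":0.37,"z":0,"spin":0},
  ],
)

```text
time: 16.82
tcp_pos: [489.5, -42.2, 87.3]
tool_rot: [[-0.562, -0.827, -0.001], [-0.827, 0.562, 0.0], [0.0, 0.001, -1.0]]
ft_force: [0.8, -0.6, -1.6]
grip_width: 0.151
```

Emit:
servo_tool(
  deltas=[
    {"hand":5,"x":-0.97,"y":0.37,"z":0,"spin":0},
    {"hand":5,"x":-0.97,"y":0.37,"z":0,"spin":0},
    {"hand":5,"x":-0.97,"y":0.37,"z":0,"spin":0},
    {"hand":5,"x":-0.93,"y":0.37,"z":0,"spin":-1},
    {"hand":5,"x":0,"y":0,"z":0,"spin":-1},
    {"hand":5,"x":0,"y":0,"z":0,"spin":-1},
    {"hand":5,"x":0,"y":0,"z":0,"spin":-1},
    {"hand":5,"x":0,"y":0,"z":0,"spin":-1},
    {"hand":5,"x":0,"y":0,"z":0,"spin":-1},
    {"hand":5,"x":0,"y":0,"z":0,"spin":-1},
    {"hand":5,"x":0,"y":0,"z":0,"spin":-1},
    {"hand":5,"x":0,"y":0,"z":0,"spin":-1},
  ],
)

```text
time: 17.82
tcp_pos: [517.3, 76.3, 87.1]
tool_rot: [[0.192, -0.981, -0.002], [-0.981, -0.192, 0.0], [-0.0, 0.002, -1.0]]
ft_force: [0.9, 0.6, -1.2]
grip_width: 0.153
```

Emit:
servo_tool(
  deltas=[
    {"hand":5,"x":0,"y":0,"z":0,"spin":-1},
    {"hand":5,"x":0,"y":0,"z":0,"spin":-1},
    {"hand":5,"x":0,"y":0,"z":0,"spin":-1},
    {"hand":5,"x":0,"y":0,"z":0,"spin":-1},
    {"hand":5,"x":0,"y":0,"z":0,"spin":-1},
    {"hand":5,"x":0,"y":0,"z":0,"spin":-1},
    {"hand":5,"x":0,"y":0,"z":0,"spin":-1},
    {"hand":5,"x":0,"y":0,"z":0,"spin":-1},
    {"hand":5,"x":0,"y":0,"z":0,"spin":-1},
    {"hand":5,"x":0,"y":0,"z":0,"spin":-1},
    {"hand":5,"x":0,"y":0,"z":0,"spin":-1},
    {"hand":5,"x":0,"y":0,"z":0,"spin":-1},
  ],
)

```text
time: 18.82
tcp_pos: [517.3, 76.3, 87.1]
tool_rot: [[0.946, -0.325, -0.002], [-0.325, -0.946, 0.0], [-0.002, 0.001, -1.0]]
ft_force: [-0.2, -0.4, -1.3]
grip_width: 0.15
```

Emit:
servo_tool(
  deltas=[
    {"hand":5,"x":0,"y":0,"z":0,"spin":-1},
    {"hand":5,"x":0,"y":0,"z":0,"spin":-1},
    {"hand":5,"x":0,"y":0,"z":0,"spin":-1},
    {"hand":5,"x":0,"y":0,"z":0,"spin":-1},
    {"hand":5,"x":0,"y":0,"z":0,"spin":-1},
    {"hand":5,"x":0,"y":0,"z":0,"spin":0},
    {"hand":5,"x":0,"y":0,"z":0,"spin":0},
    {"hand":5,"x":0,"y":0,"z":0,"spin":0},
  ],
)

```text
time: 19.48
tcp_pos: [517.9, 76.3, 87.6]
tool_rot: [[0.995, 0.099, -0.001], [0.099, -0.995, 0.0], [-0.001, -0.0, -1.0]]
ft_force: [0.5, 0.5, -1.6]
grip_width: 0.149
```

Run:
```python
from h import *
st();s=headvsslot();slot(s);holds(lo=s);p=jig(-50,-37.5);plan(p[0],p[1],60,5.85)
```

```text
t 19.48 tcp [517.9  76.3  87.6] xax [ 0.995  0.099 -0.001] zax [-0.001  0.    -1.   ] F [ 0.5  0.5 -1.6] M [ 0.    0.03 -0.  ] g 0.149 q [ -3.   5. 117.  -0.  58.  -8.]
head top z 91.27378621520396 jig x -64.9..-38.2 mid -51.6 jig y min/max [-23.8 -14. ]
tcp jig [-51.5 -35.9]
y [-75 -70 -65 -60 -55 -50 -45 -40 -35 -30 -25 -20 -15 -10  -5   0   5  10
  15  20  25  30  35  40  45  50  55  60  65  70  75  80  85  90  95]
L [-74.5 -73.5 -70.7 -70.3 -70.8 -70.8 -70.6 -70.5 -70.3 -67.5 -66.5 -66.4
 -66.3 -66.3 -66.7 -66.6 -66.5 -66.4 -66.3 -66.4 -62.5 -76.2 -76.7 -76.4
 -57.2 -51.7 -66.6 -66.4 -66.  -66.2 -66.2 -66.2 -66.1 -66.2 -66.5]
R [-28.3 -30.1 -32.4 -33.2 -33.3 -33.4 -33.6 -33.6 -32.6 -33.9 -33.3 -33.4
 -33.5 -33.6 -33.6 -33.8 -33.9 -33.8 -33.5 -33.5 -35.9 -25.  -24.2 -24.5
 -44.  -48.7 -33.9 -33.7 -33.8 -33.8 -33.8 -33.8 -34.  -34.2 -34.1]
mid fit (slope, at0) [ 1.47280604e-04 -5.00810403e+01] lip z 38.712369666001344
wrist px [253.  99.] n 1981 c [511.4 149.6] size [40.1 13.1] yaw 6.8 ztop 83.6 zmin 79.7
wrist px [252. 282.] n 191 c [518.1  92.1] size [ 6.5 15.5] yaw 164.3 ztop 129.2 zmin 27.6
PLAN tcp [517.9  76.3  87.7] yaw 5.7 dx,dy,dz units [0.05 0.05 0.92] spin units -0.03 (alt 35.97) q6 -8 g 0.151
```

Emit:
servo_tool(
  deltas=[
    {"hand":5,"x":0.05,"y":0.05,"z":0.3,"spin":0},
    {"hand":5,"x":0,"y":0,"z":0.4,"spin":0},
    {"hand":5,"x":0,"y":0,"z":0.3,"spin":0},
    {"hand":5,"x":0,"y":0,"z":0,"spin":0},
    {"hand":5,"x":0,"y":0,"z":0,"spin":0},
    {"hand":5,"x":0,"y":0,"z":0,"spin":0},
    {"hand":5,"x":0,"y":0,"z":0,"spin":0},
  ],
)

```text
time: 20.12
tcp_pos: [520.3, 74.9, 58.3]
tool_rot: [[0.995, 0.101, 0.001], [0.101, -0.995, -0.0], [0.001, 0.0, -1.0]]
ft_force: [-0.2, 0.0, -1.6]
grip_width: 0.153
```

Run:
```python
from h import *
st();s=headvsslot();slot(s);holds(lo=s)
```

```text
t 20.12 tcp [520.3  74.9  58.3] xax [0.995 0.101 0.001] zax [ 0.001 -0.    -1.   ] F [-0.2  0.  -1.6] M [ 0.03  0.01 -0.01] g 0.153 q [ -3.   8. 117.   0.  55.  -9.]
head top z 62.03490194629133 jig x -62.5..-36.4 mid -49.4 jig y min/max [-25.5 -15.6]
tcp jig [-49.2 -37.6]
y [-70 -65 -60 -55 -50 -45 -40 -35 -30 -25 -20 -15 -10  -5   0   5  10  15
  20  25  30  35  40  45  50  55  60  65  70  75  80  85]
L [-79.1 -78.  -69.4 -68.  -66.5 -66.5 -66.3 -66.2 -66.1 -66.5 -66.4 -66.2
 -66.2 -66.5 -66.4 -66.2 -66.2 -66.3 -66.3 -60.5 -77.7 -78.2 -77.8 -57.3
 -51.6 -66.3 -66.  -66.1 -66.2 -66.2 -66.3 -66.3]
R [-18.5 -19.8 -27.8 -30.5 -33.  -33.3 -33.3 -33.5 -33.6 -33.3 -33.8 -34.
 -33.5 -33.6 -33.7 -33.8 -33.9 -33.4 -33.6 -42.6 -24.7 -23.8 -23.6 -44.9
 -49.4 -33.7 -33.8 -33.8 -33.7 -33.7 -34.1 -34.1]
mid fit (slope, at0) [-1.34319738e-03 -4.99514862e+01] lip z 38.71143617774693
wrist px [248.  98.] n 2879 c [511.3 149.4] size [40.4 13. ] yaw 7.1 ztop 83.6 zmin 79.8
wrist px [252. 281.] n 2764 c [521.1  72.5] size [13.8 42.3] yaw 96.4 ztop 112.8 zmin 85.7
```

Emit:
servo_tool(
  deltas=[
    {"hand":5,"x":-0.02,"y":0,"z":0.2,"spin":0},
    {"hand":5,"x":0,"y":0,"z":0.2,"spin":0},
    {"hand":5,"x":0,"y":0,"z":0.2,"spin":0},
    {"hand":5,"x":0,"y":0,"z":0.2,"spin":0},
    {"hand":5,"x":0,"y":0,"z":0.14,"spin":0},
    {"hand":5,"x":0,"y":0,"z":0,"spin":0},
    {"hand":5,"x":0,"y":0,"z":0,"spin":0},
    {"hand":5,"x":0,"y":0,"z":0,"spin":0},
  ],
)

```text
time: 20.83
tcp_pos: [519.3, 74.9, 29.4]
tool_rot: [[0.995, 0.101, -0.0], [0.101, -0.995, 0.0], [-0.0, -0.0, -1.0]]
ft_force: [-0.6, -0.1, -0.6]
grip_width: 0.149
```

Run:
```python
from h import *
st();s=snap('wrist');holds(lo=s)
```

```text
t 20.83 tcp [519.3  74.9  29.4] xax [ 0.995  0.101 -0.   ] zax [-0.  0. -1.] F [-0.6 -0.1 -0.6] M [ 0.04 -0.02 -0.01] g 0.149 q [ -3.  11. 118.   0.  51.  -9.]
wrist px [250. 102.] n 4555 c [511.5 149.2] size [40.6 13.4] yaw 7.0 ztop 83.5 zmin 78.9
wrist px [252. 281.] n 2751 c [519.8  72.5] size [13.8 41.9] yaw 95.2 ztop 83.9 zmin 56.8
```

Emit:
servo_tool(
  deltas=[
    {"hand":5,"x":0,"y":0,"z":0,"spin":1},
    {"hand":5,"x":0,"y":0,"z":0,"spin":1},
    {"hand":5,"x":0,"y":0,"z":0,"spin":1},
    {"hand":5,"x":0,"y":0,"z":0,"spin":1},
    {"hand":5,"x":0,"y":0,"z":0,"spin":1},
    {"hand":5,"x":0,"y":0,"z":0,"spin":1},
    {"hand":5,"x":0,"y":0,"z":0,"spin":1},
    {"hand":5,"x":0,"y":0,"z":0,"spin":1},
    {"hand":5,"x":0,"y":0,"z":0,"spin":1},
    {"hand":5,"x":0,"y":0,"z":0,"spin":1},
  ],
)

```text
time: 21.72
tcp_pos: [519.3, 74.9, 29.7]
tool_rot: [[0.714, -0.7, 0.0], [-0.7, -0.714, 0.0], [0.0, -0.0, -1.0]]
ft_force: [-0.4, -1.0, -1.4]
grip_width: 0.152
```

Emit:
servo_tool(
  deltas=[
    {"hand":5,"x":0,"y":0,"z":0,"spin":1},
    {"hand":5,"x":0,"y":0,"z":0,"spin":1},
    {"hand":5,"x":0,"y":0,"z":0,"spin":1},
    {"hand":5,"x":0,"y":0,"z":0,"spin":1},
    {"hand":5,"x":0,"y":0,"z":0,"spin":1},
    {"hand":5,"x":0,"y":0,"z":0,"spin":1},
    {"hand":5,"x":0,"y":0,"z":0,"spin":1},
    {"hand":5,"x":0,"y":0,"z":0,"spin":1},
    {"hand":5,"x":0,"y":0,"z":0,"spin":0},
    {"hand":5,"x":0,"y":0,"z":0,"spin":0},
  ],
)

```text
time: 22.55
tcp_pos: [519.3, 74.9, 29.7]
tool_rot: [[0.103, -0.995, 0.0], [-0.995, -0.103, 0.0], [-0.0, -0.0, -1.0]]
ft_force: [0.1, 0.5, -1.2]
grip_width: 0.153
```

Run:
```python
from h import *
st();s=snap('wrist');holds(lo=s);plan(519.3,74.9,28.5,95.85)
```

```text
t 22.55 tcp [519.3  74.9  29.7] xax [ 0.103 -0.995 -0.   ] zax [ 0.  0. -1.] F [ 0.1  0.5 -1.2] M [ 0.04 -0.02  0.01] g 0.153 q [ -3.  11. 118.   0.  51.  81.]
wrist px [ 87. 272.] n 2633 c [511.3 143.7] size [34.9 41.7] yaw 167.9 ztop 83.3 zmin 20.7
wrist px [252. 280.] n 2712 c [518.6  74. ] size [41.4 13.8] yaw 5.7 ztop 84.4 zmin 56.7
PLAN tcp [519.3  74.9  29.7] yaw -84.1 dx,dy,dz units [-0.   -0.    0.04] spin units 0.01 (alt -35.99) q6 81 g 0.154
```

Emit:
servo_tool(
  deltas=[
    {"hand":5,"x":0,"y":0,"z":0.02,"spin":0},
    {"hand":40,"x":0,"y":0,"z":0,"spin":0},
    {"hand":40,"x":0,"y":0,"z":0,"spin":0},
    {"hand":40,"x":0,"y":0,"z":0,"spin":0},
    {"hand":40,"x":0,"y":0,"z":0,"spin":0},
    {"hand":40,"x":0,"y":0,"z":-0.5,"spin":0},
    {"hand":40,"x":0,"y":0,"z":-1,"spin":0},
    {"hand":40,"x":0,"y":0,"z":-1,"spin":0},
    {"hand":40,"x":0,"y":0,"z":-0.5,"spin":0},
  ],
)

```text
time: 23.35
tcp_pos: [521.1, 74.8, 122.8]
tool_rot: [[0.101, -0.995, 0.005], [-0.995, -0.101, -0.0], [0.001, -0.005, -1.0]]
ft_force: [0.5, 2.1, 0.1]
grip_width: 0.471
```

Run:
```python
from h import *
holds();holds('scene'); plan(600.7,-291,100,-10.5)
```

```text
wrist px [146. 206.] n 1093 c [512.2 149. ] size [41.2 14. ] yaw 8.0 ztop 83.5 zmin 20.2
wrist px [251. 209.] n 1026 c [517.7  74.1] size [41.6 12.8] yaw 5.3 ztop 83.6 zmin 62.5
scene px [355. 133.] n 36 c [442.5 378.4] size [38.8 11.1] yaw 2.9 ztop 62.3 zmin 40.0
scene px [291. 158.] n 39 c [516.7 152.8] size [38.7 12. ] yaw 8.0 ztop 83.6 zmin 56.7
scene px [268. 163.] n 41 c [521.2  76.1] size [39.1 11.7] yaw 10.2 ztop 82.3 zmin 60.5
scene px [143. 216.] n 45 c [ 632.1 -301.1] size [33.7 11.7] yaw 81.3 ztop 62.4 zmin 53.2
scene px [ 29. 294.] n 14 c [ 806.4 -586. ] size [ 3.4 15.5] yaw 102.1 ztop 66.5 zmin 59.0
PLAN tcp [522.   74.8 123. ] yaw -84.2 dx,dy,dz units [12.39 -1.37  0.79] spin units -14.74 (alt 21.26) q6 81 g 0.469
```

Hold A has been knocked aside to about (627, -304) and is still upright. I'm going there.

Emit:
servo_tool(
  deltas=[
    {"hand":40,"x":0.99,"y":-0.17,"z":0,"spin":0},
    {"hand":40,"x":0.99,"y":-0.17,"z":0,"spin":0},
    {"hand":40,"x":0.99,"y":-0.17,"z":0,"spin":0},
    {"hand":40,"x":0.99,"y":-0.17,"z":0,"spin":0},
    {"hand":40,"x":0.99,"y":-0.17,"z":0,"spin":0},
    {"hand":40,"x":0.99,"y":-0.17,"z":0,"spin":0},
    {"hand":40,"x":0.99,"y":-0.17,"z":0,"spin":0},
    {"hand":40,"x":0.99,"y":-0.17,"z":0,"spin":0},
    {"hand":40,"x":0.99,"y":-0.17,"z":0,"spin":0},
    {"hand":40,"x":0.99,"y":-0.17,"z":0,"spin":0},
    {"hand":40,"x":0.99,"y":-0.17,"z":0,"spin":0},
    {"hand":40,"x":0.99,"y":-0.17,"z":0,"spin":0},
  ],
)

```text
time: 24.45
tcp_pos: [615.4, -274.4, 116.5]
tool_rot: [[0.101, -0.995, -0.003], [-0.995, -0.101, 0.002], [-0.002, 0.003, -1.0]]
ft_force: [0.4, 0.9, 0.3]
grip_width: 0.468
```

Emit:
servo_tool(
  deltas=[
    {"hand":40,"x":0.99,"y":-0.17,"z":0,"spin":-1},
    {"hand":40,"x":0,"y":0,"z":0.3,"spin":-1},
    {"hand":40,"x":0,"y":0,"z":0.3,"spin":-1},
    {"hand":40,"x":0,"y":0,"z":0,"spin":-1},
    {"hand":40,"x":0,"y":0,"z":0,"spin":-1},
    {"hand":40,"x":0,"y":0,"z":0,"spin":-1},
    {"hand":40,"x":0,"y":0,"z":0,"spin":-1},
    {"hand":40,"x":0,"y":0,"z":0,"spin":-1},
    {"hand":40,"x":0,"y":0,"z":0,"spin":-1},
    {"hand":40,"x":0,"y":0,"z":0,"spin":-1},
    {"hand":40,"x":0,"y":0,"z":0,"spin":-1},
    {"hand":40,"x":0,"y":0,"z":0,"spin":-1},
  ],
)

```text
time: 25.45
tcp_pos: [623.2, -301.9, 98.5]
tool_rot: [[0.914, -0.406, -0.003], [-0.406, -0.914, 0.002], [-0.004, -0.001, -1.0]]
ft_force: [-0.4, 0.5, -0.6]
grip_width: 0.467
```

Emit:
servo_tool(
  deltas=[
    {"hand":40,"x":0,"y":0,"z":0,"spin":-1},
    {"hand":40,"x":0,"y":0,"z":0,"spin":-1},
    {"hand":40,"x":0,"y":0,"z":0,"spin":-1},
    {"hand":40,"x":0,"y":0,"z":0,"spin":0},
    {"hand":40,"x":0,"y":0,"z":0,"spin":0},
    {"hand":40,"x":0,"y":0,"z":0,"spin":0},
  ],
)

```text
time: 25.95
tcp_pos: [623.8, -302.2, 99.8]
tool_rot: [[0.987, -0.162, -0.001], [-0.162, -0.987, 0.001], [-0.002, -0.001, -1.0]]
ft_force: [-0.0, 0.2, -0.2]
grip_width: 0.467
```

```bash
cat >> h.py <<'E'
def tohold(i=None,z=6.5,lo=None):
    """print plan onto the hold nearest the tool axis"""
    import io,contextlib,re
    s=lo or snap('wrist'); f=io.StringIO()
    with contextlib.redirect_stdout(f): holds(lo=s)
    print(f.getvalue()); best=None; t=robot.sense()
    for m in re.finditer(r'c \[ *([-\d.]+) +([-\d.]+) *\].*yaw ([\d.]+)',f.getvalue()):
        x,y,a=map(float,m.groups()); d=np.hypot(x-t['tcp_pos'][0],y-t['tcp_pos'][1])
        if best is None or d<best[0]: best=(d,x,y,a)
    plan(best[1],best[2],z,best[3]-90)
E
python3 - <<'E'
from h import *
tohold()
E
```

```text
wrist px [285. 220.] n 1037 c [ 645.2 -316.9] size [42.3 13.1] yaw 80.2 ztop 63.4 zmin 38.8

PLAN tcp [ 623.9 -302.3  100.2] yaw -9.3 dx,dy,dz units [0.78 0.37 3.12] spin units 0.10 (alt -35.90) q6 -25 g 0.463
```

Emit:
servo_tool(
  deltas=[
    {"hand":45,"x":0.4,"y":0.2,"z":0,"spin":0},
    {"hand":45,"x":0.38,"y":0.17,"z":0,"spin":0},
    {"hand":45,"x":0,"y":0,"z":0,"spin":0},
    {"hand":45,"x":0,"y":0,"z":0,"spin":0},
    {"hand":45,"x":0,"y":0,"z":0,"spin":0},
  ],
)

```text
time: 26.42
tcp_pos: [645.1, -316.8, 100.7]
tool_rot: [[0.987, -0.16, -0.001], [-0.16, -0.987, 0.001], [-0.001, -0.001, -1.0]]
ft_force: [-0.6, 0.5, -0.1]
grip_width: 0.529
```

Run:
```python
from h import *
tohold();holds('scene')
```

```text
wrist px [253. 206.] n 1024 c [ 645.8 -318.5] size [41.2 12.7] yaw 81.3 ztop 63.5 zmin 40.0

PLAN tcp [ 645.1 -316.8  100.8] yaw -9.2 dx,dy,dz units [0.04 0.05 3.14] spin units -0.10 (alt 35.90) q6 -25 g 0.523
scene px [355. 133.] n 30 c [443.6 378.1] size [35.3 11.8] yaw 1.9 ztop 64.5 zmin 42.8
scene px [292. 158.] n 43 c [516.1 151.7] size [38.9 11.9] yaw 9.5 ztop 82.8 zmin 58.4
scene px [267. 163.] n 37 c [521.3  76.1] size [39.4 12.8] yaw 9.3 ztop 84.2 zmin 61.3
scene px [138. 224.] n 46 c [ 650.  -314.4] size [36.9 12. ] yaw 78.8 ztop 63.4 zmin 39.0
```

Settled at (645.8, -318.5). Grasping it.

Emit:
servo_tool(
  deltas=[
    {"hand":40,"x":0.03,"y":0.05,"z":0.4,"spin":-0.1},
    {"hand":40,"x":0,"y":0,"z":0.8,"spin":0},
    {"hand":40,"x":0,"y":0,"z":0.8,"spin":0},
    {"hand":40,"x":0,"y":0,"z":0.7,"spin":0},
    {"hand":40,"x":0,"y":0,"z":0.3,"spin":0},
    {"hand":40,"x":0,"y":0,"z":0.14,"spin":0},
    {"hand":40,"x":0,"y":0,"z":0,"spin":0},
    {"hand":5,"x":0,"y":0,"z":0,"spin":0},
    {"hand":5,"x":0,"y":0,"z":0,"spin":0},
    {"hand":5,"x":0,"y":0,"z":0,"spin":0},
    {"hand":5,"x":0,"y":0,"z":0,"spin":0},
    {"hand":5,"x":0,"y":0,"z":0,"spin":0},
  ],
)

```text
time: 27.52
tcp_pos: [648.0, -320.0, 9.6]
tool_rot: [[0.988, -0.151, 0.004], [-0.151, -0.988, -0.003], [0.004, 0.002, -1.0]]
ft_force: [0.4, 0.5, 6.0]
grip_width: 0.153
```

Emit:
servo_tool(
  deltas=[
    {"hand":5,"x":0,"y":0,"z":0,"spin":0},
  ],
)

```text
time: 27.6
tcp_pos: [648.0, -319.9, 9.6]
tool_rot: [[0.989, -0.151, 0.004], [-0.151, -0.989, -0.003], [0.004, 0.002, -1.0]]
ft_force: [1.3, -0.9, 6.0]
grip_width: 0.151
```

Run:
```python
from h import *
st();s=snap('wrist');holds(lo=s);p=jig(-50,-112.5);print(p);plan(p[0],p[1],90,5.85)
```

```text
t 27.6 tcp [ 648.  -319.9    9.6] xax [ 0.989 -0.151  0.004] zax [ 0.004 -0.003 -1.   ] F [ 1.3 -0.9  6. ] M [-0.03 -0.09  0.06] g 0.151 q [-34.  34.  89.   0.  57. -26.]
wrist px [252. 274.] n 2755 c [ 648.7 -318.8] size [40.9 14.1] yaw 82.3 ztop 63.4 zmin 36.6
[5.27226894e+02 2.89661262e-01]
PLAN tcp [ 648.  -319.9    9.6] yaw -8.7 dx,dy,dz units [-5.58 -9.94 -2.72] spin units -2.91 (alt 33.09) q6 -26 g 0.152
```

Emit:
servo_tool(
  deltas=[
    {"hand":5,"x":0,"y":0,"z":-0.7,"spin":0},
    {"hand":5,"x":0,"y":0,"z":-1,"spin":0},
    {"hand":5,"x":0,"y":0,"z":-1,"spin":0},
    {"hand":5,"x":-0.5,"y":-0.9,"z":0,"spin":0},
    {"hand":5,"x":-0.51,"y":-0.9,"z":0,"spin":0},
    {"hand":5,"x":-0.51,"y":-0.9,"z":0,"spin":0},
    {"hand":5,"x":-0.51,"y":-0.9,"z":0,"spin":0},
    {"hand":5,"x":-0.51,"y":-0.9,"z":0,"spin":0},
    {"hand":5,"x":-0.51,"y":-0.9,"z":0,"spin":0},
    {"hand":5,"x":-0.51,"y":-0.9,"z":0,"spin":0},
    {"hand":5,"x":-0.51,"y":-0.91,"z":0,"spin":0},
    {"hand":5,"x":-0.5,"y":-0.91,"z":0,"spin":0},
  ],
)

```text
time: 28.65
tcp_pos: [545.7, -55.8, 87.0]
tool_rot: [[0.988, -0.151, -0.002], [-0.151, -0.988, 0.001], [-0.002, -0.0, -1.0]]
ft_force: [-0.2, 0.4, -1.0]
grip_width: 0.148
```

Emit:
servo_tool(
  deltas=[
    {"hand":5,"x":-0.5,"y":-0.91,"z":0,"spin":0},
    {"hand":5,"x":-0.5,"y":-0.9,"z":0,"spin":-1},
    {"hand":5,"x":0,"y":0,"z":0,"spin":-1},
    {"hand":5,"x":0,"y":0,"z":0,"spin":-0.9},
    {"hand":5,"x":0,"y":0,"z":0,"spin":0},
    {"hand":5,"x":0,"y":0,"z":0,"spin":0},
    {"hand":5,"x":0,"y":0,"z":0,"spin":0},
    {"hand":5,"x":0,"y":0,"z":0,"spin":0},
  ],
)

```text
time: 29.32
tcp_pos: [526.0, 0.6, 87.7]
tool_rot: [[0.995, 0.099, -0.001], [0.099, -0.995, 0.0], [-0.001, -0.0, -1.0]]
ft_force: [-0.4, -0.0, -2.0]
grip_width: 0.15
```

Run:
```python
from h import *
st();s=headvsslot();slot(s);holds(lo=s);p=jig(-50,-112.5);plan(p[0],p[1],60,5.85)
```

```text
t 29.32 tcp [526.    0.6  87.7] xax [ 0.995  0.099 -0.001] zax [-0.001  0.    -1.   ] F [-0.4 -0.  -2. ] M [ 0.04 -0.01  0.  ] g 0.15 q [-11.   5. 117.   0.  58. -17.]
head top z 91.36410831628459 jig x -64.1..-37.7 mid -50.9 jig y min/max [-100.   -86.9]
tcp jig [ -51.1 -112.2]
y [-150 -145 -140 -135 -130 -125 -120 -115 -110 -105 -100  -95  -90  -85
  -80  -75  -70  -65  -60  -55  -50  -45  -40  -35  -30  -25  -20  -15
  -10   -5    0    5   10   15   20]
L [-73.3 -72.4 -69.9 -69.9 -69.7 -69.6 -69.4 -69.4 -69.8 -69.6 -66.8 -66.6
 -66.5 -66.4 -66.3 -66.2 -66.2 -66.5 -66.4 -66.4 -57.4 -78.7 -79.4 -78.5
 -53.8 -51.3 -66.2 -66.1 -66.5 -65.9 -66.  -66.3 -66.2 -66.1 -66.6]
R [-29.1 -29.6 -32.2 -32.1 -32.2 -32.3 -32.4 -32.2 -32.  -32.7 -33.5 -33.6
 -33.8 -33.3 -33.3 -33.4 -33.5 -33.6 -33.7 -33.8 -33.9 -26.9 -27.  -27.2
 -47.2 -48.7 -33.8 -33.9 -33.8 -33.7 -33.5 -33.6 -34.2 -34.2 -34.1]
mid fit (slope, at0) [-8.06743095e-04 -5.00410576e+01] lip z 38.723757355017824
wrist px [248.  98.] n 1994 c [517.  74.] size [40.1 12.6] yaw 5.7 ztop 83.5 zmin 79.5
wrist px [252. 274.] n 179 c [527.1  18.8] size [ 7.7 17. ] yaw 151.6 ztop 129.1 zmin 114.2
PLAN tcp [5.261e+02 5.000e-01 8.780e+01] yaw 5.7 dx,dy,dz units [0.04 0.01 0.93] spin units -0.03 (alt 35.97) q6 -17 g 0.151
```

Emit:
servo_tool(
  deltas=[
    {"hand":5,"x":0.01,"y":0.03,"z":0.3,"spin":0},
    {"hand":5,"x":0,"y":0,"z":0.4,"spin":0},
    {"hand":5,"x":0,"y":0,"z":0.3,"spin":0},
    {"hand":5,"x":0,"y":0,"z":0,"spin":0},
    {"hand":5,"x":0,"y":0,"z":0,"spin":0},
    {"hand":5,"x":0,"y":0,"z":0,"spin":0},
    {"hand":5,"x":0,"y":0,"z":0,"spin":0},
  ],
)

```text
time: 29.95
tcp_pos: [527.0, -0.0, 58.3]
tool_rot: [[0.995, 0.101, 0.001], [0.101, -0.995, -0.0], [0.001, 0.0, -1.0]]
ft_force: [0.5, -0.1, -1.4]
grip_width: 0.149
```

Run:
```python
from h import *
st();s=headvsslot();slot(s);holds(lo=s)
```

```text
t 29.95 tcp [527.   -0.   58.3] xax [0.995 0.101 0.001] zax [ 0.001 -0.    -1.   ] F [ 0.5 -0.1 -1.4] M [-0.01 -0.   -0.  ] g 0.149 q [-11.   8. 117.   0.  55. -17.]
head top z 62.04764942395362 jig x -63.3..-36.8 mid -50.1 jig y min/max [-100.6  -87.6]
tcp jig [ -50.2 -112.8]
y [-150 -145 -140 -135 -130 -125 -120 -115 -110 -105 -100  -95  -90  -85
  -80  -75  -70  -65  -60  -55  -50  -45  -40  -35  -30  -25  -20  -15
  -10   -5    0    5   10]
L [-81.2 -79.8 -78.6 -70.5 -69.  -66.4 -66.2 -66.6 -66.1 -66.4 -66.3 -66.2
 -66.1 -66.5 -66.3 -66.2 -66.1 -66.1 -66.4 -66.3 -58.  -80.1 -80.8 -79.8
 -55.1 -51.8 -66.4 -66.4 -66.2 -66.1 -66.1 -66.1 -66.3]
R [-18.5 -19.3 -20.9 -30.  -31.6 -33.3 -33.6 -33.7 -33.2 -33.4 -33.6 -33.6
 -33.3 -33.4 -33.4 -33.6 -33.7 -33.8 -33.4 -33.4 -33.7 -26.2 -26.  -26.4
 -47.6 -48.7 -33.7 -33.7 -33.7 -33.6 -34.  -34.  -34. ]
mid fit (slope, at0) [-1.33305786e-03 -5.00176682e+01] lip z 38.709672612678574
wrist px [246.  99.] n 2895 c [517.1  73.7] size [40.7 13. ] yaw 5.7 ztop 83.6 zmin 79.7
wrist px [252. 274.] n 2741 c [527.4   1.2] size [13.9 40.5] yaw 96.5 ztop 112.1 zmin 85.3
```

Emit:
servo_tool(
  deltas=[
    {"hand":5,"x":0,"y":0,"z":0.2,"spin":0},
    {"hand":5,"x":0,"y":0,"z":0.2,"spin":0},
    {"hand":5,"x":0,"y":0,"z":0.2,"spin":0},
    {"hand":5,"x":0,"y":0,"z":0.2,"spin":0},
    {"hand":5,"x":0,"y":0,"z":0.12,"spin":0},
    {"hand":5,"x":0,"y":0,"z":0,"spin":0},
    {"hand":5,"x":0,"y":0,"z":0,"spin":0},
    {"hand":5,"x":0,"y":0,"z":0,"spin":0},
  ],
)

```text
time: 30.67
tcp_pos: [526.4, 0.0, 30.0]
tool_rot: [[0.995, 0.101, -0.0], [0.101, -0.995, 0.0], [-0.0, -0.0, -1.0]]
ft_force: [0.1, -0.8, -1.2]
grip_width: 0.15
```

Run:
```python
from h import *
st();s=snap('wrist');holds(lo=s)
```

```text
t 30.67 tcp [526.4   0.   30. ] xax [ 0.995  0.101 -0.   ] zax [-0.  0. -1.] F [ 0.1 -0.8 -1.2] M [0.02 0.02 0.03] g 0.15 q [-11.  11. 118.  -0.  51. -17.]
wrist px [246. 103.] n 4479 c [517.1  73.9] size [40.5 13. ] yaw 5.8 ztop 83.5 zmin 79.4
wrist px [252. 274.] n 2750 c [526.9   1. ] size [13.9 40.9] yaw 96.2 ztop 83.8 zmin 56.6
```

Emit:
servo_tool(
  deltas=[
    {"hand":5,"x":0,"y":0,"z":0,"spin":-1},
    {"hand":5,"x":0,"y":0,"z":0,"spin":-1},
    {"hand":5,"x":0,"y":0,"z":0,"spin":-1},
    {"hand":5,"x":0,"y":0,"z":0,"spin":-1},
    {"hand":5,"x":0,"y":0,"z":0,"spin":-1},
    {"hand":5,"x":0,"y":0,"z":0,"spin":-1},
    {"hand":5,"x":0,"y":0,"z":0,"spin":-1},
    {"hand":5,"x":0,"y":0,"z":0,"spin":-1},
    {"hand":5,"x":0,"y":0,"z":0,"spin":-1},
    {"hand":5,"x":0,"y":0,"z":0,"spin":-1},
  ],
)

```text
time: 31.55
tcp_pos: [526.5, -0.0, 30.3]
tool_rot: [[0.558, 0.83, 0.0], [0.83, -0.558, -0.0], [0.0, 0.0, -1.0]]
ft_force: [-0.1, 0.2, -1.3]
grip_width: 0.151
```

Emit:
servo_tool(
  deltas=[
    {"hand":5,"x":0,"y":0,"z":0,"spin":-1},
    {"hand":5,"x":0,"y":0,"z":0,"spin":-1},
    {"hand":5,"x":0,"y":0,"z":0,"spin":-1},
    {"hand":5,"x":0,"y":0,"z":0,"spin":-1},
    {"hand":5,"x":0,"y":0,"z":0,"spin":-1},
    {"hand":5,"x":0,"y":0,"z":0,"spin":-1},
    {"hand":5,"x":0,"y":0,"z":0,"spin":-1},
    {"hand":5,"x":0,"y":0,"z":0,"spin":-1},
    {"hand":5,"x":0,"y":0,"z":0,"spin":0},
    {"hand":5,"x":0,"y":0,"z":0,"spin":0},
  ],
)

```text
time: 32.38
tcp_pos: [526.5, 0.0, 30.3]
tool_rot: [[-0.099, 0.995, 0.0], [0.995, 0.099, -0.0], [-0.0, 0.0, -1.0]]
ft_force: [-0.6, -0.4, -0.9]
grip_width: 0.149
```

Run:
```python
from h import *
st();s=snap('wrist');holds(lo=s)
```

```text
t 32.38 tcp [526.5   0.   30.3] xax [-0.099  0.995 -0.   ] zax [ 0. -0. -1.] F [-0.6 -0.4 -0.9] M [-0.05 -0.03 -0.05] g 0.149 q [ -11.   11.  118.    0.   51. -107.]
wrist px [416. 266.] n 2670 c [516.1  72.5] size [41.1 14.8] yaw 4.6 ztop 83.1 zmin 56.0
wrist px [252. 274.] n 2758 c [525.1  -0.8] size [41.1 13.9] yaw 6.0 ztop 84.0 zmin 57.4
```

Emit:
servo_tool(
  deltas=[
    {"hand":5,"x":0,"y":0,"z":0.02,"spin":0},
    {"hand":40,"x":0,"y":0,"z":0,"spin":0},
    {"hand":40,"x":0,"y":0,"z":0,"spin":0},
    {"hand":40,"x":0,"y":0,"z":0,"spin":0},
    {"hand":40,"x":0,"y":0,"z":0,"spin":0},
    {"hand":40,"x":0,"y":0,"z":-0.5,"spin":0},
    {"hand":40,"x":0,"y":0,"z":-1,"spin":0},
    {"hand":40,"x":0,"y":0,"z":-1,"spin":0},
    {"hand":40,"x":0,"y":0,"z":-0.6,"spin":0},
  ],
)

```text
time: 33.18
tcp_pos: [528.0, -0.3, 126.0]
tool_rot: [[-0.101, 0.995, 0.004], [0.995, 0.101, -0.001], [-0.001, 0.004, -1.0]]
ft_force: [0.7, -0.4, -0.3]
grip_width: 0.466
```

Run:
```python
from h import *
holds();holds('scene'); plan(440,377,100,92)
```

```text
wrist px [357. 196.] n 1118 c [516.1  73. ] size [40.9 14.6] yaw 4.3 ztop 83.2 zmin 20.0
wrist px [252. 199.] n 1029 c [525.4  -0.9] size [41.6 12.9] yaw 5.6 ztop 83.3 zmin 63.9
wrist px [455. 198.] n 1040 c [510.9 148.8] size [41.3 14.8] yaw 8.1 ztop 83.2 zmin 20.0
scene px [355. 133.] n 27 c [443.6 379.6] size [10.9 34.8] yaw 178.0 ztop 63.6 zmin 41.2
scene px [292. 158.] n 42 c [515.2 152.2] size [38.  11.4] yaw 9.6 ztop 82.2 zmin 59.1
scene px [267. 163.] n 46 c [521.5  76.3] size [40.  12.6] yaw 10.5 ztop 83.4 zmin 61.9
scene px [243. 169.] n 39 c [530.3   1.7] size [38.9 11.2] yaw 7.3 ztop 82.7 zmin 56.1
PLAN tcp [ 5.297e+02 -5.000e-01  1.273e+02] yaw 95.8 dx,dy,dz units [12.82 -1.71  0.86] spin units 0.76 (alt -35.24) q6 -107 g 0.469
```

Emit:
servo_tool(
  deltas=[
    {"hand":40,"x":0.98,"y":-0.13,"z":0,"spin":0},
    {"hand":40,"x":0.98,"y":-0.13,"z":0,"spin":0},
    {"hand":40,"x":0.98,"y":-0.13,"z":0,"spin":0},
    {"hand":40,"x":0.98,"y":-0.13,"z":0,"spin":0},
    {"hand":40,"x":0.98,"y":-0.13,"z":0,"spin":0},
    {"hand":40,"x":0.98,"y":-0.13,"z":0,"spin":0},
    {"hand":40,"x":0.98,"y":-0.13,"z":0,"spin":0},
    {"hand":40,"x":0.98,"y":-0.13,"z":0,"spin":0},
    {"hand":40,"x":0.98,"y":-0.13,"z":0,"spin":0},
    {"hand":40,"x":0.98,"y":-0.13,"z":0,"spin":0},
    {"hand":40,"x":0.98,"y":-0.13,"z":0,"spin":0},
    {"hand":40,"x":0.98,"y":-0.13,"z":0,"spin":0},
  ],
)

```text
time: 34.28
tcp_pos: [442.9, 347.2, 121.0]
tool_rot: [[-0.101, 0.995, -0.002], [0.995, 0.101, -0.001], [-0.001, -0.002, -1.0]]
ft_force: [0.2, -0.9, 1.0]
grip_width: 0.466
```

Emit:
servo_tool(
  deltas=[
    {"hand":40,"x":0.98,"y":-0.13,"z":0.4,"spin":0.8},
    {"hand":40,"x":0,"y":0,"z":0.4,"spin":0},
    {"hand":40,"x":0,"y":0,"z":0,"spin":0},
    {"hand":40,"x":0,"y":0,"z":0,"spin":0},
    {"hand":40,"x":0,"y":0,"z":0,"spin":0},
  ],
)

```text
time: 34.7
tcp_pos: [437.5, 374.1, 98.1]
tool_rot: [[-0.031, 1.0, -0.001], [1.0, 0.031, -0.001], [-0.001, -0.001, -1.0]]
ft_force: [0.2, -0.2, -0.1]
grip_width: 0.466
```

Run:
```python
from h import *
tohold()
```

```text
wrist px [257. 206.] n 1060 c [437.6 376.9] size [41.4 13.2] yaw 5.0 ztop 63.3 zmin 40.4

PLAN tcp [438.  374.2  98.8] yaw 91.7 dx,dy,dz units [ 0.09 -0.01  3.08] spin units -0.65 (alt 35.35) q6 -61 g 0.465
```

Emit:
servo_tool(
  deltas=[
    {"hand":40,"x":0.08,"y":0.01,"z":0.4,"spin":-0.6},
    {"hand":40,"x":0,"y":0,"z":0.8,"spin":0},
    {"hand":40,"x":0,"y":0,"z":0.8,"spin":0},
    {"hand":40,"x":0,"y":0,"z":0.6,"spin":0},
    {"hand":40,"x":0,"y":0,"z":0.34,"spin":0},
    {"hand":40,"x":0,"y":0,"z":0.14,"spin":0},
    {"hand":40,"x":0,"y":0,"z":0,"spin":0},
    {"hand":5,"x":0,"y":0,"z":0,"spin":0},
    {"hand":5,"x":0,"y":0,"z":0,"spin":0},
    {"hand":5,"x":0,"y":0,"z":0,"spin":0},
    {"hand":5,"x":0,"y":0,"z":0,"spin":0},
    {"hand":5,"x":0,"y":0,"z":0,"spin":0},
  ],
)

```text
time: 35.75
tcp_pos: [439.5, 378.5, 8.7]
tool_rot: [[-0.084, 0.996, 0.004], [0.996, 0.084, 0.002], [0.002, 0.004, -1.0]]
ft_force: [0.4, -0.9, 5.4]
grip_width: 0.156
```

Emit:
servo_tool(
  deltas=[
    {"hand":5,"x":0,"y":0,"z":0,"spin":0},
  ],
)

```text
time: 35.83
tcp_pos: [439.5, 378.5, 8.8]
tool_rot: [[-0.084, 0.996, 0.004], [0.996, 0.084, 0.002], [0.002, 0.004, -1.0]]
ft_force: [-0.3, -0.1, 6.0]
grip_width: 0.152
```

Run:
```python
from h import *
st();s=snap('wrist');holds(lo=s);p=jig(-50,112.5);print(p);plan(p[0],p[1],90,5.85)
```

```text
t 35.83 tcp [439.5 378.5   8.8] xax [-0.084  0.996  0.002] zax [ 0.004  0.002 -1.   ] F [-0.3 -0.1  6. ] M [-0.19  0.02 -0.  ] g 0.152 q [ 31.  19. 111.  -0.  50. -64.]
wrist px [252. 275.] n 2799 c [437.8 377.2] size [41.4 14.2] yaw 3.9 ztop 63.3 zmin 37.0
[504.29389163 224.11789316]
PLAN tcp [439.5 378.5   8.7] yaw 94.8 dx,dy,dz units [-5.3   1.73 -2.71] spin units 17.79 (alt -18.21) q6 -64 g 0.154
```

Emit:
servo_tool(
  deltas=[
    {"hand":5,"x":0,"y":0,"z":-0.7,"spin":0},
    {"hand":5,"x":0,"y":0,"z":-1,"spin":0},
    {"hand":5,"x":0,"y":0,"z":-1,"spin":0},
    {"hand":5,"x":-0.88,"y":0.29,"z":0,"spin":0},
    {"hand":5,"x":-0.88,"y":0.29,"z":0,"spin":0},
    {"hand":5,"x":-0.88,"y":0.29,"z":0,"spin":0},
    {"hand":5,"x":-0.88,"y":0.29,"z":0,"spin":0},
    {"hand":5,"x":-0.88,"y":0.29,"z":0,"spin":0},
    {"hand":5,"x":-0.88,"y":0.29,"z":0,"spin":0},
    {"hand":5,"x":0,"y":0,"z":0,"spin":1},
    {"hand":5,"x":0,"y":0,"z":0,"spin":1},
    {"hand":5,"x":0,"y":0,"z":0,"spin":1},
  ],
)

```text
time: 36.88
tcp_pos: [502.9, 223.3, 87.1]
tool_rot: [[0.183, 0.983, -0.0], [0.983, -0.183, 0.0], [0.0, -0.0, -1.0]]
ft_force: [-0.5, -0.3, -1.3]
grip_width: 0.154
```

Emit:
servo_tool(
  deltas=[
    {"hand":5,"x":0,"y":0,"z":0,"spin":1},
    {"hand":5,"x":0,"y":0,"z":0,"spin":1},
    {"hand":5,"x":0,"y":0,"z":0,"spin":1},
    {"hand":5,"x":0,"y":0,"z":0,"spin":1},
    {"hand":5,"x":0,"y":0,"z":0,"spin":1},
    {"hand":5,"x":0,"y":0,"z":0,"spin":1},
    {"hand":5,"x":0,"y":0,"z":0,"spin":1},
    {"hand":5,"x":0,"y":0,"z":0,"spin":1},
    {"hand":5,"x":0,"y":0,"z":0,"spin":1},
    {"hand":5,"x":0,"y":0,"z":0,"spin":1},
    {"hand":5,"x":0,"y":0,"z":0,"spin":1},
    {"hand":5,"x":0,"y":0,"z":0,"spin":1},
  ],
)

```text
time: 37.88
tcp_pos: [502.5, 224.1, 87.1]
tool_rot: [[0.942, 0.335, -0.001], [0.335, -0.942, 0.0], [-0.0, -0.0, -1.0]]
ft_force: [1.1, -0.7, -0.8]
grip_width: 0.153
```

Emit:
servo_tool(
  deltas=[
    {"hand":5,"x":0,"y":0,"z":0,"spin":1},
    {"hand":5,"x":0,"y":0,"z":0,"spin":1},
    {"hand":5,"x":0,"y":0,"z":0,"spin":0.8},
    {"hand":5,"x":0,"y":0,"z":0,"spin":0},
    {"hand":5,"x":0,"y":0,"z":0,"spin":0},
    {"hand":5,"x":0,"y":0,"z":0,"spin":0},
  ],
)

```text
time: 38.38
tcp_pos: [502.7, 224.0, 87.2]
tool_rot: [[0.995, 0.103, -0.0], [0.103, -0.995, -0.0], [-0.0, 0.0, -1.0]]
ft_force: [-0.8, 0.3, -1.2]
grip_width: 0.149
```

Run:
```python
from h import *
st();s=headvsslot();slot(s);holds(lo=s);p=jig(-50,112.5);plan(p[0],p[1],60,5.85)
```

```text
t 38.38 tcp [502.7 224.   87.2] xax [ 0.995  0.103 -0.   ] zax [-0. -0. -1.] F [-0.8  0.3 -1.2] M [-0.01 -0.04  0.01] g 0.149 q [ 13.   8. 113.   0.  58.   8.]
head top z 90.83982950600517 jig x -64.7..-38.2 mid -51.4 jig y min/max [124.7 137.9]
tcp jig [-51.5 112.6]
y [-30 -25  75  80  85  90  95 100 105 110 115 120 125 130 135 140 145 150
 155]
L [-53.  -50.3 -73.5 -72.5 -70.2 -70.1 -69.9 -69.8 -69.7 -70.3 -70.2 -69.9
 -66.8 -66.4 -66.4 -66.8 -66.7 -66.6 -66.6]
R [-47.7 -49.4 -29.4 -30.  -32.3 -33.  -33.1 -32.7 -32.8 -32.8 -33.  -33.2
 -34.  -33.4 -33.6 -33.7 -33.8 -33.9 -34. ]
mid fit (slope, at0) [-4.5847926e-03 -4.9537642e+01] lip z 38.64994638546963
wrist px [252. 283.] n 218 c [503.7 242.4] size [ 7.9 17.3] yaw 151.0 ztop 128.0 zmin 22.4
PLAN tcp [502.8 224.1  87.2] yaw 5.9 dx,dy,dz units [0.05 0.   0.91] spin units 0.00 (alt -36.00) q6 8 g 0.148
```

Emit:
servo_tool(
  deltas=[
    {"hand":5,"x":0.03,"y":0.05,"z":0.3,"spin":0},
    {"hand":5,"x":0,"y":0,"z":0.4,"spin":0},
    {"hand":5,"x":0,"y":0,"z":0.3,"spin":0},
    {"hand":5,"x":0,"y":0,"z":0,"spin":0},
    {"hand":5,"x":0,"y":0,"z":0,"spin":0},
    {"hand":5,"x":0,"y":0,"z":0,"spin":0},
    {"hand":5,"x":0,"y":0,"z":0,"spin":0},
  ],
)

```text
time: 39.02
tcp_pos: [504.4, 222.8, 57.7]
tool_rot: [[0.995, 0.101, 0.001], [0.101, -0.995, 0.0], [0.001, -0.0, -1.0]]
ft_force: [0.2, 0.5, -1.1]
grip_width: 0.154
```

Run:
```python
from h import *
st();s=headvsslot();slot(s);holds(lo=s)
```

```text
t 39.02 tcp [504.4 222.8  57.7] xax [0.995 0.101 0.001] zax [ 0.001  0.    -1.   ] F [ 0.2  0.5 -1.1] M [-0.01  0.01 -0.02] g 0.154 q [ 13.  11. 114.   0.  55.   7.]
head top z 61.43190967298633 jig x -63.1..-36.6 mid -49.9 jig y min/max [123.3 136.4]
tcp jig [-50.  111.1]
y [ 75  80  85  90  95 100 105 110 115 120 125 130 135 140 145 150 155]
L [-81.  -80.1 -78.6 -69.2 -68.  -66.6 -66.5 -66.3 -66.3 -66.6 -66.5 -66.4
 -66.3 -66.6 -66.6 -66.4 -66.8]
R [-18.6 -19.9 -21.2 -30.3 -31.3 -33.9 -34.1 -33.6 -33.7 -33.8 -33.9 -34.1
 -33.7 -33.7 -33.8 -33.9 -33.6]
mid fit (slope, at0) [-3.99091179e-04 -5.01040262e+01] lip z 38.69969053695719
wrist px [252. 295.] n 2876 c [504.8 223.1] size [16.9 42.5] yaw 95.8 ztop 112.2 zmin 50.9
```

Emit:
servo_tool(
  deltas=[
    {"hand":5,"x":-0.01,"y":0,"z":0.2,"spin":0},
    {"hand":5,"x":0,"y":0,"z":0.2,"spin":0},
    {"hand":5,"x":0,"y":0,"z":0.2,"spin":0},
    {"hand":5,"x":0,"y":0,"z":0.2,"spin":0},
    {"hand":5,"x":0,"y":0,"z":0.12,"spin":0},
    {"hand":5,"x":0,"y":0,"z":0,"spin":0},
    {"hand":5,"x":0,"y":0,"z":0,"spin":0},
    {"hand":5,"x":0,"y":0,"z":0,"spin":0},
  ],
)

```text
time: 39.73
tcp_pos: [503.7, 222.6, 29.6]
tool_rot: [[0.995, 0.101, -0.0], [0.101, -0.995, -0.0], [-0.0, 0.0, -1.0]]
ft_force: [0.1, -0.3, -1.0]
grip_width: 0.153
```

Run:
```python
from h import *
st();s=snap('wrist');holds(lo=s)
```

```text
t 39.73 tcp [503.7 222.6  29.6] xax [ 0.995  0.101 -0.   ] zax [-0. -0. -1.] F [ 0.1 -0.3 -1. ] M [-0.06  0.03 -0.03] g 0.153 q [ 13.  14. 115.   0.  52.   7.]
wrist px [252. 275.] n 2810 c [503.8 223.8] size [14.2 41.4] yaw 96.0 ztop 84.1 zmin 57.7
```

Emit:
servo_tool(
  deltas=[
    {"hand":5,"x":0,"y":0,"z":0,"spin":1},
    {"hand":5,"x":0,"y":0,"z":0,"spin":1},
    {"hand":5,"x":0,"y":0,"z":0,"spin":1},
    {"hand":5,"x":0,"y":0,"z":0,"spin":1},
    {"hand":5,"x":0,"y":0,"z":0,"spin":1},
    {"hand":5,"x":0,"y":0,"z":0,"spin":1},
    {"hand":5,"x":0,"y":0,"z":0,"spin":1},
    {"hand":5,"x":0,"y":0,"z":0,"spin":1},
    {"hand":5,"x":0,"y":0,"z":0,"spin":1},
    {"hand":5,"x":0,"y":0,"z":0,"spin":1},
  ],
)

```text
time: 40.62
tcp_pos: [503.7, 222.6, 29.8]
tool_rot: [[0.714, -0.7, 0.0], [-0.7, -0.714, 0.0], [0.0, -0.0, -1.0]]
ft_force: [0.3, -0.6, -1.0]
grip_width: 0.154
```

Emit:
servo_tool(
  deltas=[
    {"hand":5,"x":0,"y":0,"z":0,"spin":1},
    {"hand":5,"x":0,"y":0,"z":0,"spin":1},
    {"hand":5,"x":0,"y":0,"z":0,"spin":1},
    {"hand":5,"x":0,"y":0,"z":0,"spin":1},
    {"hand":5,"x":0,"y":0,"z":0,"spin":1},
    {"hand":5,"x":0,"y":0,"z":0,"spin":1},
    {"hand":5,"x":0,"y":0,"z":0,"spin":1},
    {"hand":5,"x":0,"y":0,"z":0,"spin":1},
    {"hand":5,"x":0,"y":0,"z":0,"spin":0},
    {"hand":5,"x":0,"y":0,"z":0,"spin":0},
  ],
)

```text
time: 41.45
tcp_pos: [503.7, 222.6, 29.8]
tool_rot: [[0.103, -0.995, 0.0], [-0.995, -0.103, 0.0], [-0.0, -0.0, -1.0]]
ft_force: [0.2, 0.4, -1.2]
grip_width: 0.151
```

Run:
```python
from h import *
st();s=snap('wrist');holds(lo=s)
```

```text
t 41.45 tcp [503.7 222.6  29.8] xax [ 0.103 -0.995 -0.   ] zax [ 0.  0. -1.] F [ 0.2  0.4 -1.2] M [0.01 0.   0.05] g 0.151 q [ 13.  13. 115.   0.  52.  97.]
wrist px [252. 275.] n 2797 c [506.2 222. ] size [40.9 14.3] yaw 7.3 ztop 84.6 zmin 58.1
wrist px [411. 272.] n 2667 c [510.3 153.9] size [41.2 32.6] yaw 25.8 ztop 83.2 zmin 20.5
```

Emit:
servo_tool(
  deltas=[
    {"hand":5,"x":0,"y":0,"z":0.02,"spin":0},
    {"hand":40,"x":0,"y":0,"z":0,"spin":0},
    {"hand":40,"x":0,"y":0,"z":0,"spin":0},
    {"hand":40,"x":0,"y":0,"z":0,"spin":0},
    {"hand":40,"x":0,"y":0,"z":0,"spin":0},
    {"hand":40,"x":0,"y":0,"z":-0.5,"spin":0},
    {"hand":40,"x":0,"y":0,"z":-1,"spin":0},
    {"hand":40,"x":0,"y":0,"z":-1,"spin":0},
    {"hand":40,"x":0,"y":0,"z":-1,"spin":0},
    {"hand":40,"x":0,"y":0,"z":-0.5,"spin":0},
    {"hand":60,"x":0,"y":0,"z":0,"spin":0},
    {"hand":60,"x":0,"y":0,"z":0,"spin":0},
  ],
)

```text
time: 42.5
tcp_pos: [504.3, 222.8, 150.0]
tool_rot: [[0.101, -0.995, 0.002], [-0.995, -0.101, 0.001], [-0.0, -0.002, -1.0]]
ft_force: [-0.0, -0.2, -0.1]
grip_width: 0.702
```

Emit:
servo_tool(
  deltas=[
    {"hand":60,"x":0,"y":0,"z":0,"spin":0},
    {"hand":60,"x":0,"y":0,"z":0,"spin":0},
  ],
)

```text
time: 42.67
tcp_pos: [502.4, 222.3, 146.9]
tool_rot: [[0.101, -0.995, -0.004], [-0.995, -0.101, -0.001], [0.001, 0.004, -1.0]]
ft_force: [-1.0, 0.4, -0.0]
grip_width: 0.702
```

```bash
cat >> h.py <<'E'
def nut(s=None):
    """head top (z~99) and nut top (z~74) from cloud"""
    s=s or snap('wrist');W=cloud(s);hsv=cv2.cvtColor(s['image'],cv2.COLOR_RGB2HSV).astype(int);d=s['depth']>0
    near=(np.hypot(W[...,0]-612,W[...,1]-224)<55)&d
    red=((hsv[...,0]<8)|(hsv[...,0]>172))&(hsv[...,1]>130)
    k=near&red&(abs(W[...,2]-99.5)<4); q=W[k][:,:2].astype(np.float32)
    if len(q)>10:
        r=cv2.minAreaRect(q);c=cv2.boxPoints(r);e=max([c[1]-c[0],c[2]-c[1]],key=np.linalg.norm)
        print('head c',np.round(r[0],1),'size',np.round(r[1],1),'yaw %.1f'%(np.degrees(np.arctan2(e[1],e[0]))%180),'n',len(q),'z',W[k][:,2].mean())
    k=near&(abs(W[...,2]-74.5)<3); q=W[k][:,:2].astype(np.float32)
    if len(q)>30:
        c,rad=cv2.minEnclosingCircle(q); h=cv2.convexHull(q)[:,0]
        print('nut circ',np.round(c,1),'R %.1f (25.4)'%rad,'n',len(q))
        # flat direction: support width by angle
        best=[]
        for a in range(0,60):
            w=[]
            for kk in range(3):
                u=np.array([np.cos(np.radians(a+60*kk)),np.sin(np.radians(a+60*kk))]); pr=h@u; w.append(pr.max()-pr.min())
            best.append((sum(w)/3,a,np.round(w,1)))
        print('flat normal yaw (mod 60)',min(best,key=lambda t:t[0]))
    wl=near&(hsv[...,1]<60)&(hsv[...,2]>120)
    for nm,lo,hi in(('nut line',70,79),('housing line',44,50)):
        k=wl&(W[...,2]>lo)&(W[...,2]<hi)
        if k.sum()>3: print(nm,k.sum(),np.round(np.median(W[k],0),1))
    return s
E
python3 - <<'E'
from h import *
st();s=nut();holds(lo=s);cv2.imwrite('pics/w7.png',s['image'][:,:,::-1]); print('jig nut',jig(60,100))
E
```

```text
t 42.67 tcp [502.4 222.3 146.9] xax [ 0.101 -0.995  0.001] zax [-0.004 -0.001 -1.   ] F [-1.   0.4 -0. ] M [-0.01 -0.04  0.01] g 0.702 q [ 13.   4. 111.  -0.  65.  97.]
head c [614.5 223.1] size [29.1 11.7] yaw 82.5 n 944 z 99.47048268812988
nut circ [614.8 222.7] R 25.2 (25.4) n 2616
flat normal yaw (mod 60) (np.float64(44.502023429153304), 8, array([45.1, 44.2, 44.2]))
nut line 160 [606.2 221.7  77.1]
housing line 137 [599.4 219.2  46.8]
wrist px [251. 188.] n 849 c [506.1 222.3] size [40.4 12.5] yaw 5.2 ztop 83.6 zmin 60.9
wrist px [344. 189.] n 897 c [512.5 149.8] size [40.5 13.9] yaw 6.8 ztop 83.4 zmin 20.1
wrist px [435. 191.] n 867 c [517.8  74.8] size [40.4 14.2] yaw 6.5 ztop 83.2 zmin 20.7
wrist px [505. 190.] n 170 c [522.3   5.9] size [30.8  2.5] yaw 5.6 ztop 73.2 zmin 55.8
jig nut [614.99508293 222.89468152]
```

View pics/w7.png

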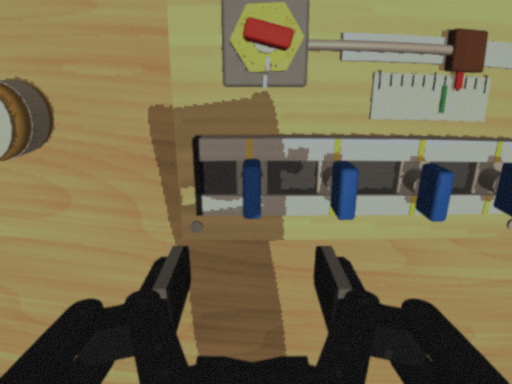

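The view shows the four blue handles square across the channel at (252,188), (345,190), (435,191) and (505,190). The nut is at (266,38) with its white line on the housing line. The pointer tip (459,80) is beside the green mark (443,98). I'm moving above the nut.

Emit:
servo_tool(
  deltas=[
    {"hand":65,"x":0.09,"y":-0.93,"z":0,"spin":0},
    {"hand":65,"x":0.09,"y":-0.93,"z":0,"spin":0},
    {"hand":65,"x":0.09,"y":-0.93,"z":0,"spin":0},
    {"hand":65,"x":0.09,"y":-0.93,"z":0,"spin":0},
    {"hand":65,"x":0,"y":0,"z":0,"spin":-1},
    {"hand":65,"x":0,"y":0,"z":0,"spin":-1},
    {"hand":65,"x":0,"y":0,"z":0,"spin":-1},
    {"hand":65,"x":0,"y":0,"z":0,"spin":-1},
    {"hand":65,"x":0,"y":0,"z":0,"spin":-1},
    {"hand":65,"x":0,"y":0,"z":0,"spin":-1},
    {"hand":65,"x":0,"y":0,"z":0,"spin":-1},
    {"hand":65,"x":0,"y":0,"z":0,"spin":-1},
  ],
)

```text
time: 43.72
tcp_pos: [615.0, 223.0, 147.1]
tool_rot: [[0.72, -0.694, -0.003], [-0.694, -0.72, -0.001], [-0.002, 0.003, -1.0]]
ft_force: [0.2, -0.6, 0.8]
grip_width: 0.76
```

Emit:
servo_tool(
  deltas=[
    {"hand":65,"x":0,"y":0,"z":0,"spin":-1},
    {"hand":65,"x":0,"y":0,"z":0,"spin":-1},
    {"hand":65,"x":0,"y":0,"z":0,"spin":-1},
    {"hand":65,"x":0,"y":0,"z":0,"spin":-1},
    {"hand":65,"x":0,"y":0,"z":0,"spin":-1},
    {"hand":65,"x":0,"y":0,"z":0,"spin":-1},
    {"hand":65,"x":0,"y":0,"z":0,"spin":-1},
    {"hand":65,"x":0,"y":0,"z":0,"spin":-1},
    {"hand":65,"x":0,"y":0,"z":0,"spin":-1},
    {"hand":65,"x":0,"y":0,"z":0,"spin":-1},
    {"hand":65,"x":0,"y":0,"z":0,"spin":0},
    {"hand":65,"x":0,"y":0,"z":0,"spin":0},
  ],
)

```text
time: 44.72
tcp_pos: [615.2, 223.0, 147.6]
tool_rot: [[0.995, 0.099, -0.002], [0.099, -0.995, -0.0], [-0.002, 0.0, -1.0]]
ft_force: [0.3, 0.6, 0.1]
grip_width: 0.761
```

```bash
cat >> h.py <<'E'
def pointer(s=None,name='wrist'):
    """jig y of red pointer tip and green mark at scale height"""
    s=s or snap(name);W=cloud(s);J=jf(W);hsv=cv2.cvtColor(s['image'],cv2.COLOR_RGB2HSV).astype(int);d=s['depth']>0
    reg=d&(J[...,0]>-10)&(J[...,0]<52)&(J[...,1]>-130)&(J[...,1]<60)&(W[...,2]<45)
    g=reg&(hsv[...,0]>40)&(hsv[...,0]<85)&(hsv[...,1]>90)
    r=reg&((hsv[...,0]<8)|(hsv[...,0]>172))&(hsv[...,1]>150)&(hsv[...,2]>80)
    for nm,k in(('green',g),('red',r)):
        if k.sum()<4: print(nm,k.sum());continue
        q=J[k]; print(nm,k.sum(),'x %.1f..%.1f'%(np.percentile(q[:,0],2),np.percentile(q[:,0],98)),'y 5/50/95',np.round(np.percentile(q[:,1],[5,50,95]),1),'z %.1f'%np.median(W[k][:,2]))
        if nm=='red': t=q[q[:,0]<np.percentile(q[:,0],2)+4]; print('  tip y %.2f (n %d)'%(np.median(t[:,1]),len(t)), 'px',np.round(np.argwhere(k).mean(0)))
    return s
E
python3 - <<'E'
from h import *
st();pointer(load('wrist'));s=nut();tips(s);plan(614.7,222.9,90,5.85)
E
```

```text
t 44.72 tcp [615.2 223.  147.6] xax [ 0.995  0.099 -0.002] zax [-0.002 -0.    -1.   ] F [0.3 0.6 0.1] M [-0.   -0.05  0.02] g 0.761 q [11. 17. 96.  0. 67.  5.]
green 92 x 8.3..29.4 y 5/50/95 [-61.1 -59.4 -57.7] z 23.6
red 109 x 28.9..42.9 y 5/50/95 [-71.4 -68.7 -65.8] z 28.6
  tip y -68.99 (n 30) px [ 80. 459.]
head c [614.7 223.9] size [29.1 12.1] yaw 81.4 n 653 z 99.42857318956518
nut circ [614.6 223.1] R 25.4 (25.4) n 1862
flat normal yaw (mod 60) (np.float64(44.57516915428558), 8, array([44.5, 44.8, 44.5]))
housing line 15 [587.4 219.8  47.4]
finger -1 tip z(tool) -32.8 x -43.9..-32.1 ymin -10.4 world tip z 180.8
finger 1 tip z(tool) -32.5 x 32.4..44.1 ymin -10.4 world tip z 180.4
PLAN tcp [615.3 223.1 147.9] yaw 5.7 dx,dy,dz units [-0.02  0.    1.93] spin units -0.03 (alt 35.97) q6 5 g 0.765
```

The pointer is 9.6 mm short of the mark, which needs about 137° anticlockwise. I'm lowering over the nut's flats and gripping it.

Emit:
servo_tool(
  deltas=[
    {"hand":62,"x":-0.02,"y":0,"z":0.6,"spin":-0.1},
    {"hand":62,"x":0,"y":0,"z":0.8,"spin":0},
    {"hand":62,"x":0,"y":0,"z":0.8,"spin":0},
    {"hand":62,"x":0,"y":0,"z":0.8,"spin":0},
    {"hand":62,"x":0,"y":0,"z":0.6,"spin":0},
    {"hand":62,"x":0,"y":0,"z":0.3,"spin":0},
    {"hand":62,"x":0,"y":0,"z":0,"spin":0},
    {"hand":62,"x":0,"y":0,"z":0,"spin":0},
    {"hand":62,"x":0,"y":0,"z":0,"spin":0},
  ],
)

```text
time: 45.52
tcp_pos: [616.5, 223.4, 33.8]
tool_rot: [[0.994, 0.109, 0.003], [0.109, -0.994, 0.001], [0.003, -0.0, -1.0]]
ft_force: [-0.5, -0.1, 0.1]
grip_width: 0.729
```

Run:
```python
from h import *
st();s=nut();tips(s);plan(614.7,222.9,25.5,6.5)
```

```text
t 45.52 tcp [616.5 223.4  33.8] xax [0.994 0.109 0.003] zax [ 0.003  0.001 -1.   ] F [-0.5 -0.1  0.1] M [0.03 0.05 0.01] g 0.729 q [11. 25. 99.  0. 56.  5.]
head c [615.  223.3] size [30.5 12.1] yaw 82.9 n 2092 z 99.27630703839637
nut circ [615.9 229.3] R 44.6 (25.4) n 5709
flat normal yaw (mod 60) (np.float64(65.58993805590683), 0, array([88.6, 60. , 48.2]))
nut line 76 [597.8 220.4  76.1]
housing line 50 [587.1 220.5  47.2]
finger -1 tip z(tool) -12.3 x -33.2..-17.3 ymin -13.7 world tip z 46.4
finger 1 tip z(tool) -12.2 x 13.5..29.6 ymin -13.6 world tip z 46.3
PLAN tcp [616.7 223.4  34.2] yaw 6.3 dx,dy,dz units [-0.07  0.01  0.29] spin units -0.04 (alt 35.96) q6 5 g 0.73
```

Emit:
servo_tool(
  deltas=[
    {"hand":62,"x":-0.05,"y":0.01,"z":0.28,"spin":0},
    {"hand":62,"x":0,"y":0,"z":0,"spin":0},
    {"hand":62,"x":0,"y":0,"z":0,"spin":0},
    {"hand":35,"x":0,"y":0,"z":0,"spin":0},
    {"hand":35,"x":0,"y":0,"z":0,"spin":0},
    {"hand":35,"x":0,"y":0,"z":0,"spin":0},
    {"hand":35,"x":0,"y":0,"z":0,"spin":0},
    {"hand":35,"x":0,"y":0,"z":0,"spin":0},
  ],
  squeeze=50,
)

```text
time: 46.23
tcp_pos: [614.9, 222.7, 24.5]
tool_rot: [[0.994, 0.11, 0.003], [0.11, -0.994, 0.0], [0.003, -0.0, -1.0]]
ft_force: [1.8, 0.1, 1.8]
grip_width: 0.507
```

Run:
```python
from h import *
st();s=snap('wrist'); cv2.imwrite('pics/w8.png',s['image'][:,:,::-1]); nut(s)
```

```text
t 46.23 tcp [614.9 222.7  24.5] xax [0.994 0.11  0.003] zax [ 0.003  0.    -1.   ] F [1.8 0.1 1.8] M [-0.02 -0.5  -0.01] g 0.507 q [ 11.  25. 100.  -0.  55.   5.]
head c [615.  223.8] size [30.4 11.9] yaw 82.3 n 2392 z 99.26517783929097
nut circ [614.3 228.6] R 35.3 (25.4) n 6094
flat normal yaw (mod 60) (np.float64(54.019992037228015), 6, array([70.5, 45.8, 45.7]))
nut line 78 [598.2 220.9  76.2]
housing line 17 [587.8 249.4  46.7]
```

View pics/w8.png

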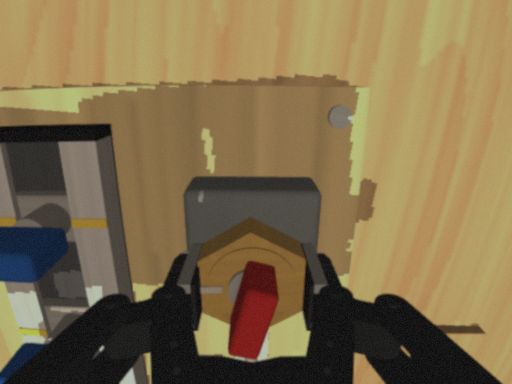

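The nut (250,285) is gripped across its flats, with the red head (255,310) free between the fingers. I'm turning it 90° anticlockwise.

Emit:
servo_tool(
  deltas=[
    {"hand":35,"x":0,"y":0,"z":0,"spin":-1},
    {"hand":35,"x":0,"y":0,"z":0,"spin":-1},
    {"hand":35,"x":0,"y":0,"z":0,"spin":-1},
    {"hand":35,"x":0,"y":0,"z":0,"spin":-1},
    {"hand":35,"x":0,"y":0,"z":0,"spin":-1},
    {"hand":35,"x":0,"y":0,"z":0,"spin":-1},
    {"hand":35,"x":0,"y":0,"z":0,"spin":-1},
    {"hand":35,"x":0,"y":0,"z":0,"spin":-1},
    {"hand":35,"x":0,"y":0,"z":0,"spin":-1},
    {"hand":35,"x":0,"y":0,"z":0,"spin":-1},
    {"hand":35,"x":0,"y":0,"z":0,"spin":-1},
    {"hand":35,"x":0,"y":0,"z":0,"spin":-1},
  ],
)

```text
time: 47.28
tcp_pos: [615.8, 223.4, 24.5]
tool_rot: [[0.399, 0.917, 0.005], [0.917, -0.399, 0.002], [0.004, 0.004, -1.0]]
ft_force: [6.1, 2.0, -1.2]
grip_width: 0.504
```

Emit:
servo_tool(
  deltas=[
    {"hand":35,"x":0,"y":0,"z":0,"spin":-1},
    {"hand":35,"x":0,"y":0,"z":0,"spin":-1},
    {"hand":35,"x":0,"y":0,"z":0,"spin":-1},
    {"hand":35,"x":0,"y":0,"z":0,"spin":-1},
    {"hand":35,"x":0,"y":0,"z":0,"spin":-1},
    {"hand":35,"x":0,"y":0,"z":0,"spin":-0.8},
    {"hand":35,"x":0,"y":0,"z":0,"spin":0},
    {"hand":35,"x":0,"y":0,"z":0,"spin":0},
  ],
)

```text
time: 47.95
tcp_pos: [615.9, 224.0, 24.5]
tool_rot: [[-0.092, 0.996, 0.006], [0.996, 0.092, 0.003], [0.002, 0.006, -1.0]]
ft_force: [6.0, 3.4, -2.4]
grip_width: 0.504
```

Run:
```python
from h import *
st();s=nut()
```

```text
t 47.95 tcp [615.9 224.   24.5] xax [-0.092  0.996  0.002] zax [ 0.006  0.003 -1.   ] F [ 6.   3.4 -2.4] M [ 0.56 -0.95  0.04] g 0.504 q [ 11.  25. 100.   0.  55. -84.]
head c [614.7 219.8] size [18.6 77.7] yaw 98.3 n 2545 z 99.02039949145852
nut circ [609.3 222.3] R 35.3 (25.4) n 5158
flat normal yaw (mod 60) (np.float64(53.97898855600346), 36, array([45.7, 70.6, 45.6]))
nut line 50 [616.9 204.7  76.3]
housing line 110 [587.  219.8  47.3]
```

The nut's line now points to yaw 277°, so it has loosened about 91°. I'm releasing it, rising, and swinging round to the screw head.

Emit:
servo_tool(
  deltas=[
    {"hand":62,"x":0,"y":0,"z":0,"spin":0},
    {"hand":62,"x":0,"y":0,"z":0,"spin":0},
    {"hand":62,"x":0,"y":0,"z":0,"spin":0},
    {"hand":62,"x":0,"y":0,"z":-0.5,"spin":0},
    {"hand":62,"x":0,"y":0,"z":-1,"spin":0},
    {"hand":62,"x":0,"y":0,"z":-1,"spin":0},
    {"hand":50,"x":0,"y":0,"z":-0.5,"spin":1},
    {"hand":50,"x":0,"y":0,"z":0,"spin":1},
    {"hand":50,"x":0,"y":0,"z":0,"spin":1},
    {"hand":50,"x":0,"y":0,"z":0,"spin":1},
    {"hand":50,"x":0,"y":0,"z":0,"spin":1},
    {"hand":50,"x":0,"y":0,"z":0,"spin":1},
  ],
)

```text
time: 49.0
tcp_pos: [613.6, 222.6, 115.0]
tool_rot: [[0.422, 0.907, 0.0], [0.907, -0.422, 0.0], [0.0, 0.0, -1.0]]
ft_force: [-0.6, -0.3, -0.6]
grip_width: 0.587
```

Emit:
servo_tool(
  deltas=[
    {"hand":50,"x":0,"y":0,"z":0,"spin":1},
    {"hand":50,"x":0,"y":0,"z":0,"spin":1},
    {"hand":50,"x":0,"y":0,"z":0,"spin":1},
    {"hand":50,"x":0,"y":0,"z":0,"spin":1},
    {"hand":50,"x":0,"y":0,"z":0,"spin":1},
    {"hand":50,"x":0,"y":0,"z":0,"spin":1},
    {"hand":50,"x":0,"y":0,"z":0,"spin":1},
    {"hand":50,"x":0,"y":0,"z":0,"spin":1},
    {"hand":50,"x":0,"y":0,"z":0,"spin":1},
    {"hand":50,"x":0,"y":0,"z":0,"spin":1},
    {"hand":50,"x":0,"y":0,"z":0,"spin":1},
    {"hand":50,"x":0,"y":0,"z":0,"spin":1},
  ],
)

```text
time: 50.0
tcp_pos: [613.6, 222.6, 114.9]
tool_rot: [[0.996, 0.088, 0.0], [0.088, -0.996, 0.0], [0.0, -0.0, -1.0]]
ft_force: [0.3, 0.9, -0.2]
grip_width: 0.585
```

Emit:
servo_tool(
  deltas=[
    {"hand":50,"x":0,"y":0,"z":0,"spin":1},
    {"hand":50,"x":0,"y":0,"z":0,"spin":1},
    {"hand":50,"x":0,"y":0,"z":0,"spin":0.6},
    {"hand":50,"x":0,"y":0,"z":0,"spin":0},
    {"hand":50,"x":0,"y":0,"z":0,"spin":0},
  ],
)

```text
time: 50.42
tcp_pos: [613.8, 222.6, 114.6]
tool_rot: [[0.991, -0.133, 0.0], [-0.133, -0.991, 0.0], [0.0, -0.0, -1.0]]
ft_force: [-0.1, 0.0, 0.9]
grip_width: 0.581
```

Run:
```python
from h import *
st();s=nut();tips(s);plan(614.8,223.3,49,-7.5)
```

```text
t 50.42 tcp [613.8 222.6 114.6] xax [ 0.991 -0.133  0.   ] zax [ 0.  0. -1.] F [-0.1  0.   0.9] M [-0.04  0.03  0.04] g 0.581 q [11. 19. 98.  0. 64. 19.]
head c [615.2 224.1] size [28.7 11.2] yaw 82.3 n 842 z 99.48472819011273
nut circ [614.8 223. ] R 25.5 (25.4) n 2442
flat normal yaw (mod 60) (np.float64(44.49641623619437), 37, array([44.4, 45. , 44.1]))
housing line 23 [587.2 219.9  47.5]
finger -1 tip z(tool) -31.8 x -36.5..-24.3 ymin -10.6 world tip z 146.2
finger 1 tip z(tool) -30.7 x 25.3..37.2 ymin -10.6 world tip z 145.2
PLAN tcp [613.8 222.6 114.5] yaw -7.6 dx,dy,dz units [ 0.03 -0.03  2.18] spin units -0.02 (alt 35.98) q6 19 g 0.586
```

Emit:
servo_tool(
  deltas=[
    {"hand":40,"x":0.03,"y":-0.02,"z":0.5,"spin":0},
    {"hand":40,"x":0,"y":0,"z":0.6,"spin":0},
    {"hand":40,"x":0,"y":0,"z":0.6,"spin":0},
    {"hand":40,"x":0,"y":0,"z":0.4,"spin":0},
    {"hand":40,"x":0,"y":0,"z":0,"spin":0},
    {"hand":40,"x":0,"y":0,"z":0,"spin":0},
    {"hand":40,"x":0,"y":0,"z":0,"spin":0},
    {"hand":40,"x":0,"y":0,"z":0,"spin":0},
  ],
)

```text
time: 51.13
tcp_pos: [614.4, 223.0, 50.0]
tool_rot: [[0.991, -0.134, -0.001], [-0.134, -0.991, -0.0], [-0.001, 0.0, -1.0]]
ft_force: [-0.7, -0.6, -0.1]
grip_width: 0.469
```

Run:
```python
from h import *
st();s=nut();tips(s);plan(614.8,223.2,49,-7.6)
```

```text
t 51.13 tcp [614.4 223.   50. ] xax [ 0.991 -0.134 -0.001] zax [-0.001 -0.    -1.   ] F [-0.7 -0.6 -0.1] M [0.01 0.01 0.  ] g 0.469 q [11. 23. 99. -0. 58. 19.]
head c [615.3 223.7] size [29.8 11.3] yaw 81.7 n 1644 z 99.45598188492158
nut circ [616.6 223.7] R 26.1 (25.4) n 4093
flat normal yaw (mod 60) (np.float64(46.61581200943846), 36, array([47.8, 45.5, 46.5]))
finger -1 tip z(tool) -27.2 x -30.6..-6.2 ymin -10.7 world tip z 77.4
finger 1 tip z(tool) -19.4 x 7.8..24.5 ymin -13.6 world tip z 69.5
PLAN tcp [614.4 223.   50.1] yaw -7.7 dx,dy,dz units [ 0.01 -0.01  0.04] spin units -0.02 (alt 35.98) q6 19 g 0.47
```

Emit:
servo_tool(
  deltas=[
    {"hand":4,"x":0.01,"y":0,"z":0,"spin":0},
    {"hand":4,"x":0,"y":0,"z":0,"spin":0},
    {"hand":4,"x":0,"y":0,"z":0,"spin":0},
    {"hand":4,"x":0,"y":0,"z":0,"spin":0},
    {"hand":4,"x":0,"y":0,"z":0,"spin":0},
    {"hand":4,"x":0,"y":0,"z":0,"spin":0},
  ],
  squeeze=40,
)

```text
time: 51.68
tcp_pos: [614.6, 223.3, 51.7]
tool_rot: [[0.991, -0.134, -0.001], [-0.134, -0.991, 0.0], [-0.001, 0.0, -1.0]]
ft_force: [-3.4, 0.3, 5.1]
grip_width: 0.134
```

Emit:
servo_tool(
  deltas=[
    {"hand":4,"x":0,"y":0,"z":0,"spin":-1},
    {"hand":4,"x":0,"y":0,"z":0,"spin":-1},
    {"hand":4,"x":0,"y":0,"z":0,"spin":-1},
    {"hand":4,"x":0,"y":0,"z":0,"spin":-1},
    {"hand":4,"x":0,"y":0,"z":0,"spin":-1},
    {"hand":4,"x":0,"y":0,"z":0,"spin":-1},
    {"hand":4,"x":0,"y":0,"z":0,"spin":0},
  ],
)

```text
time: 52.27
tcp_pos: [614.8, 223.3, 51.7]
tool_rot: [[0.924, 0.383, -0.001], [0.383, -0.924, 0.0], [-0.0, -0.0, -1.0]]
ft_force: [-3.0, 0.2, 5.0]
grip_width: 0.137
```

Run:
```python
from h import *
st();nut();pointer(name='scene');pointer()
```

```text
t 52.27 tcp [614.8 223.3  51.7] xax [ 0.924  0.383 -0.   ] zax [-0.001  0.    -1.   ] F [-3.   0.2  5. ] M [0.05 0.44 0.03] g 0.137 q [ 11.  23.  99.   0.  58. -11.]
head c [614.8 224.1] size [12.2 30. ] yaw 113.9 n 1697 z 99.41467081450106
nut circ [614.9 223.5] R 25.2 (25.4) n 2319
flat normal yaw (mod 60) (np.float64(39.94091460325648), 37, array([43.9, 31. , 45. ]))
housing line 76 [587.4 220.5  47.4]
green 0
red 4 x 34.2..46.7 y 5/50/95 [-64.4 -63.8 -63. ] z 28.0
  tip y -63.32 (n 2) px [196. 266.]
green 11 x 28.2..30.6 y 5/50/95 [-61.  -59.8 -57.4] z 23.6
red 0
```

The head follows and the nut hasn't moved. Turning the rest.

Emit:
servo_tool(
  deltas=[
    {"hand":4,"x":0,"y":0,"z":0,"spin":-1},
    {"hand":4,"x":0,"y":0,"z":0,"spin":-1},
    {"hand":4,"x":0,"y":0,"z":0,"spin":-1},
    {"hand":4,"x":0,"y":0,"z":0,"spin":-1},
    {"hand":4,"x":0,"y":0,"z":0,"spin":-1},
    {"hand":4,"x":0,"y":0,"z":0,"spin":-1},
    {"hand":4,"x":0,"y":0,"z":0,"spin":-1},
    {"hand":4,"x":0,"y":0,"z":0,"spin":-1},
    {"hand":4,"x":0,"y":0,"z":0,"spin":-1},
    {"hand":4,"x":0,"y":0,"z":0,"spin":-1},
    {"hand":4,"x":0,"y":0,"z":0,"spin":-1},
  ],
)

```text
time: 53.33
tcp_pos: [615.1, 223.7, 51.7]
tool_rot: [[0.216, 0.976, 0.0], [0.976, -0.216, 0.001], [0.001, -0.0, -1.0]]
ft_force: [-3.0, 1.1, 5.0]
grip_width: 0.134
```

Emit:
servo_tool(
  deltas=[
    {"hand":4,"x":0,"y":0,"z":0,"spin":-1},
    {"hand":4,"x":0,"y":0,"z":0,"spin":-1},
    {"hand":4,"x":0,"y":0,"z":0,"spin":-1},
    {"hand":4,"x":0,"y":0,"z":0,"spin":-1},
    {"hand":4,"x":0,"y":0,"z":0,"spin":-1},
    {"hand":4,"x":0,"y":0,"z":0,"spin":-1},
    {"hand":4,"x":0,"y":0,"z":0,"spin":-1},
    {"hand":4,"x":0,"y":0,"z":0,"spin":-1},
    {"hand":4,"x":0,"y":0,"z":0,"spin":-1},
    {"hand":4,"x":0,"y":0,"z":0,"spin":-1},
    {"hand":4,"x":0,"y":0,"z":0,"spin":0},
    {"hand":4,"x":0,"y":0,"z":0,"spin":0},
  ],
)

```text
time: 54.33
tcp_pos: [615.0, 224.0, 51.7]
tool_rot: [[-0.604, 0.797, 0.0], [0.797, 0.604, 0.001], [0.001, 0.001, -1.0]]
ft_force: [-3.1, 2.8, 5.3]
grip_width: 0.127
```

Run:
```python
from h import *
st();nut();pointer(name='scene');pointer();pointer(name='side')
```

```text
t 54.33 tcp [615.  224.   51.7] xax [-0.604  0.797  0.001] zax [ 0.     0.001 -1.   ] F [-3.1  2.8  5.3] M [0.4  0.47 0.02] g 0.127 q [  11.   23.   99.    0.   58. -116.]
head c [614.5 221.9] size [29.3 12.3] yaw 35.6 n 1698 z 99.43477564662797
nut circ [614.7 222.8] R 25.3 (25.4) n 2380
flat normal yaw (mod 60) (np.float64(38.90439880672516), 37, array([27.5, 45.2, 44. ]))
nut line 44 [617.1 205.1  76.3]
housing line 50 [586.3 220.1  47.5]
green 0
red 3
green 257 x 7.8..29.3 y 5/50/95 [-61.3 -59.4 -57.6] z 23.7
red 266 x 28.3..43.0 y 5/50/95 [-62.5 -59.7 -57.3] z 28.6
  tip y -59.80 (n 71) px [48. 33.]
green 0
red 3
```

Emit:
servo_tool(
  deltas=[
    {"hand":40,"x":0,"y":0,"z":0,"spin":0},
    {"hand":40,"x":0,"y":0,"z":0,"spin":0},
    {"hand":40,"x":0,"y":0,"z":0,"spin":0},
    {"hand":40,"x":0,"y":0,"z":-0.5,"spin":0},
    {"hand":60,"x":0,"y":0,"z":-1,"spin":0},
    {"hand":60,"x":0,"y":0,"z":-1,"spin":1},
    {"hand":60,"x":0,"y":0,"z":0,"spin":1},
    {"hand":62,"x":0,"y":0,"z":0,"spin":1},
    {"hand":62,"x":0,"y":0,"z":0,"spin":1},
    {"hand":62,"x":0,"y":0,"z":0,"spin":1},
    {"hand":62,"x":0,"y":0,"z":0,"spin":1},
    {"hand":62,"x":0,"y":0,"z":0,"spin":0},
  ],
)

```text
time: 55.53
tcp_pos: [615.2, 222.9, 126.4]
tool_rot: [[-0.125, 0.992, 0.001], [0.992, 0.125, -0.0], [-0.0, 0.001, -1.0]]
ft_force: [0.0, -0.6, -0.1]
grip_width: 0.725
```

Emit:
servo_tool(
  deltas=[
    {"hand":62,"x":0,"y":0,"z":0,"spin":0},
    {"hand":62,"x":0,"y":0,"z":0,"spin":0},
  ],
)

```text
time: 55.7
tcp_pos: [615.1, 223.0, 126.1]
tool_rot: [[-0.129, 0.992, 0.0], [0.992, 0.129, -0.0], [-0.0, 0.0, -1.0]]
ft_force: [-0.0, 0.9, 0.8]
grip_width: 0.727
```

Run:
```python
from h import *
st();s=nut();pointer(s);plan(614.7,222.9,33,96.5)
i=s['image'][:,:,::-1]; cv2.imwrite('pics/w9.png',i)
```

```text
t 55.7 tcp [615.1 223.  126.1] xax [-0.129  0.992 -0.   ] zax [ 0. -0. -1.] F [-0.   0.9  0.8] M [0.02 0.03 0.04] g 0.727 q [ 11.  18.  97.  -0.  65. -86.]
head c [614.1 222.8] size [29.4 11.4] yaw 37.1 n 780 z 99.29738575586367
nut circ [614.8 222.6] R 25.6 (25.4) n 2111
flat normal yaw (mod 60) (np.float64(44.622911254556215), 37, array([44.5, 44.7, 44.7]))
housing line 20 [588.5 220.1  47.7]
green 95 x 8.0..29.1 y 5/50/95 [-60.8 -59.3 -58. ] z 23.6
red 109 x 28.4..42.8 y 5/50/95 [-62.4 -59.5 -57.3] z 28.6
  tip y -59.30 (n 33) px [152.  65.]
PLAN tcp [615.1 223.  126. ] yaw 97.4 dx,dy,dz units [-0.   -0.01  3.1 ] spin units 0.17 (alt -35.83) q6 -86 g 0.723
```

View pics/w9.png

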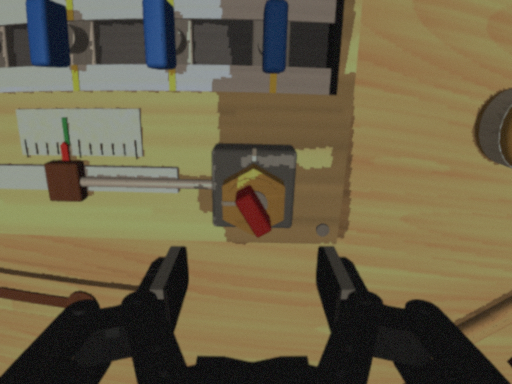

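The picture shows the pointer tip (66,145) in line with the green mark (66,130). I measure -59.3 for the tip and -59.3 for the mark along the jig's y. I'm lowering to retighten the nut.

Emit:
servo_tool(
  deltas=[
    {"hand":62,"x":0,"y":-0.02,"z":0.6,"spin":0.1},
    {"hand":62,"x":0,"y":0,"z":0.8,"spin":0},
    {"hand":62,"x":0,"y":0,"z":0.8,"spin":0},
    {"hand":62,"x":0,"y":0,"z":0.6,"spin":0},
    {"hand":62,"x":0,"y":0,"z":0.3,"spin":0},
    {"hand":62,"x":0,"y":0,"z":0.2,"spin":0},
    {"hand":62,"x":0,"y":0,"z":0,"spin":0},
    {"hand":62,"x":0,"y":0,"z":0,"spin":0},
    {"hand":62,"x":0,"y":0,"z":0,"spin":0},
  ],
)

```text
time: 56.5
tcp_pos: [615.7, 223.2, 28.4]
tool_rot: [[-0.119, 0.993, 0.003], [0.993, 0.119, 0.001], [0.0, 0.003, -1.0]]
ft_force: [-0.7, -0.9, -0.1]
grip_width: 0.724
```

Run:
```python
from h import *
st();plan(614.8,222.9,24.5,96.8)
```

```text
t 56.5 tcp [615.7 223.2  28.4] xax [-0.119  0.993  0.   ] zax [ 0.003  0.001 -1.   ] F [-0.7 -0.9 -0.1] M [ 0.01  0.   -0.01] g 0.724 q [ 11.  25. 100.  -0.  55. -86.]
PLAN tcp [615.7 223.2  28.4] yaw 96.8 dx,dy,dz units [-0.01 -0.03  0.13] spin units 0.00 (alt -36.00) q6 -86 g 0.724
```

Emit:
servo_tool(
  deltas=[
    {"hand":62,"x":0,"y":-0.02,"z":0.12,"spin":0},
    {"hand":62,"x":0,"y":0,"z":0,"spin":0},
    {"hand":35,"x":0,"y":0,"z":0,"spin":0},
    {"hand":35,"x":0,"y":0,"z":0,"spin":0},
    {"hand":35,"x":0,"y":0,"z":0,"spin":0},
    {"hand":35,"x":0,"y":0,"z":0,"spin":0},
    {"hand":35,"x":0,"y":0,"z":0,"spin":0},
    {"hand":35,"x":0,"y":0,"z":0,"spin":0},
  ],
  squeeze=60,
)

```text
time: 57.17
tcp_pos: [613.9, 223.6, 23.9]
tool_rot: [[-0.118, 0.993, 0.0], [0.993, 0.118, 0.001], [0.001, 0.0, -1.0]]
ft_force: [-3.0, 3.1, 5.5]
grip_width: 0.504
```

Emit:
servo_tool(
  deltas=[
    {"hand":35,"x":0,"y":0,"z":0,"spin":1},
    {"hand":35,"x":0,"y":0,"z":0,"spin":1},
    {"hand":35,"x":0,"y":0,"z":0,"spin":1},
    {"hand":35,"x":0,"y":0,"z":0,"spin":1},
    {"hand":35,"x":0,"y":0,"z":0,"spin":1},
    {"hand":35,"x":0,"y":0,"z":0,"spin":1},
    {"hand":35,"x":0,"y":0,"z":0,"spin":1},
    {"hand":35,"x":0,"y":0,"z":0,"spin":1},
    {"hand":35,"x":0,"y":0,"z":0,"spin":1},
    {"hand":35,"x":0,"y":0,"z":0,"spin":1},
    {"hand":35,"x":0,"y":0,"z":0,"spin":1},
    {"hand":35,"x":0,"y":0,"z":0,"spin":1},
  ],
)

```text
time: 58.17
tcp_pos: [614.3, 224.3, 23.9]
tool_rot: [[0.803, 0.596, 0.002], [0.596, -0.803, 0.002], [0.003, -0.001, -1.0]]
ft_force: [-2.2, 5.8, 4.0]
grip_width: 0.504
```

Emit:
servo_tool(
  deltas=[
    {"hand":35,"x":0,"y":0,"z":0,"spin":1},
    {"hand":35,"x":0,"y":0,"z":0,"spin":1},
    {"hand":35,"x":0,"y":0,"z":0,"spin":1},
    {"hand":35,"x":0,"y":0,"z":0,"spin":1},
    {"hand":35,"x":0,"y":0,"z":0,"spin":1},
    {"hand":35,"x":0,"y":0,"z":0,"spin":0.5},
    {"hand":35,"x":0,"y":0,"z":0,"spin":0},
    {"hand":35,"x":0,"y":0,"z":0,"spin":0},
  ],
)

```text
time: 58.83
tcp_pos: [614.6, 224.5, 23.9]
tool_rot: [[0.987, 0.161, 0.002], [0.161, -0.987, 0.003], [0.003, -0.002, -1.0]]
ft_force: [-0.8, 7.1, 3.1]
grip_width: 0.504
```

Run:
```python
from h import *
st();nut()
```

```text
t 58.83 tcp [614.6 224.5  23.9] xax [0.987 0.161 0.003] zax [ 0.002  0.003 -1.   ] F [-0.8  7.1  3.1] M [ 0.9   0.19 -0.06] g 0.504 q [ 11.  25. 100.   0.  55.   2.]
head c [627.4 231.9] size [58.8 13.5] yaw 33.3 n 2549 z 99.06436802257718
nut circ [613.8 230. ] R 35.3 (25.4) n 5156
flat normal yaw (mod 60) (np.float64(54.45698140175198), 41, array([60.1, 40.9, 62.4]))
nut line 79 [598.2 220.5  76.2]
housing line 4 [587.9 250.6  46.4]
```

Emit:
servo_tool(
  deltas=[
    {"hand":35,"x":0,"y":0,"z":0,"spin":0.3},
    {"hand":35,"x":0,"y":0,"z":0,"spin":0.3},
    {"hand":35,"x":0,"y":0,"z":0,"spin":0},
    {"hand":35,"x":0,"y":0,"z":0,"spin":0},
  ],
)

```text
time: 59.22
tcp_pos: [614.7, 224.5, 23.9]
tool_rot: [[0.994, 0.109, 0.003], [0.109, -0.994, 0.003], [0.003, -0.002, -1.0]]
ft_force: [-0.4, 6.1, 3.5]
grip_width: 0.502
```

```bash
python3 -c "
from h import *
st()"
```

```text
t 59.22 tcp [614.7 224.5  23.9] xax [0.994 0.109 0.003] zax [ 0.003  0.003 -1.   ] F [-0.4  6.1  3.5] M [ 0.93  0.19 -0.08] g 0.502 q [ 11.  25. 100.   0.  55.   5.]
```

Emit:
servo_tool(
  deltas=[
    {"hand":35,"x":0,"y":0,"z":0,"spin":0.3},
    {"hand":35,"x":0,"y":0,"z":0,"spin":0.3},
    {"hand":35,"x":0,"y":0,"z":0,"spin":0},
    {"hand":35,"x":0,"y":0,"z":0,"spin":0},
  ],
)

```text
time: 59.55
tcp_pos: [614.7, 224.4, 23.9]
tool_rot: [[0.998, 0.066, 0.003], [0.066, -0.998, 0.0], [0.003, 0.0, -1.0]]
ft_force: [0.2, 6.3, 3.2]
grip_width: 0.5
```

```bash
python3 -c "
from h import *
st();nut()"
```

```text
t 59.55 tcp [614.7 224.4  23.9] xax [0.998 0.066 0.003] zax [ 0.003  0.    -1.   ] F [0.2 6.3 3.2] M [1.04 0.1  1.51] g 0.5 q [ 11.  25. 100.  -0.  55.   7.]
head c [615.  223.9] size [29.7 12.5] yaw 36.4 n 2531 z 99.08548068202006
nut circ [614.4 230.3] R 35.2 (25.4) n 5199
flat normal yaw (mod 60) (np.float64(54.56093749120931), 34, array([61.1, 41.4, 61.2]))
nut line 90 [597.7 222.   76.2]
```

The wrist torque is 1.5 N m against the stop, so the nut is tight. I'm releasing it, rising and checking.

Emit:
servo_tool(
  deltas=[
    {"hand":64,"x":0,"y":0,"z":0,"spin":0},
    {"hand":64,"x":0,"y":0,"z":0,"spin":0},
    {"hand":64,"x":0,"y":0,"z":0,"spin":0},
    {"hand":64,"x":0,"y":0,"z":0,"spin":0},
    {"hand":64,"x":0,"y":0,"z":-0.5,"spin":0},
    {"hand":64,"x":0,"y":0,"z":-1,"spin":0},
    {"hand":64,"x":0,"y":0,"z":-1,"spin":0},
    {"hand":64,"x":0,"y":0,"z":-1,"spin":0},
    {"hand":64,"x":0,"y":0,"z":-0.5,"spin":0},
    {"hand":64,"x":0,"y":0,"z":0,"spin":0},
  ],
)

```text
time: 60.43
tcp_pos: [617.4, 223.3, 150.3]
tool_rot: [[0.998, 0.057, 0.011], [0.057, -0.998, 0.002], [0.011, -0.001, -1.0]]
ft_force: [-0.2, -0.1, 1.0]
grip_width: 0.749
```

Emit:
servo_tool(
  deltas=[
    {"hand":64,"x":-1,"y":0,"z":0,"spin":1},
    {"hand":64,"x":-1,"y":0,"z":-0.5,"spin":1},
    {"hand":64,"x":-1,"y":0,"z":-0.5,"spin":1},
    {"hand":64,"x":-0.8,"y":0,"z":-0.5,"spin":1},
    {"hand":64,"x":0,"y":0,"z":0,"spin":1},
    {"hand":64,"x":0,"y":0,"z":0,"spin":1},
    {"hand":64,"x":0,"y":0,"z":0,"spin":1},
    {"hand":64,"x":0,"y":0,"z":0,"spin":1},
    {"hand":64,"x":0,"y":0,"z":0,"spin":1},
    {"hand":64,"x":0,"y":0,"z":0,"spin":1},
    {"hand":64,"x":0,"y":0,"z":0,"spin":1},
    {"hand":64,"x":0,"y":0,"z":0,"spin":1},
  ],
)

```text
time: 61.43
tcp_pos: [499.9, 230.0, 186.9]
tool_rot: [[0.545, -0.838, -0.002], [-0.838, -0.545, -0.001], [-0.001, 0.002, -1.0]]
ft_force: [-0.7, 0.2, 0.3]
grip_width: 0.749
```

Emit:
servo_tool(
  deltas=[
    {"hand":64,"x":0,"y":0,"z":0,"spin":1},
    {"hand":64,"x":0,"y":0,"z":0,"spin":1},
    {"hand":64,"x":0,"y":0,"z":0,"spin":1},
    {"hand":64,"x":0,"y":0,"z":0,"spin":1},
    {"hand":64,"x":0,"y":0,"z":0,"spin":1},
    {"hand":64,"x":0,"y":0,"z":0,"spin":1},
    {"hand":64,"x":0,"y":0,"z":0,"spin":0},
    {"hand":64,"x":0,"y":0,"z":0,"spin":0},
    {"hand":64,"x":0,"y":0,"z":0,"spin":0},
  ],
)

```text
time: 62.18
tcp_pos: [500.3, 230.2, 187.5]
tool_rot: [[0.059, -0.998, -0.001], [-0.998, -0.059, -0.0], [0.0, 0.001, -1.0]]
ft_force: [-0.0, 0.6, -0.7]
grip_width: 0.747
```

Run:
```python
from h import *
st();s=nut();pointer(s);holds(lo=s);cv2.imwrite('pics/w10.png',s['image'][:,:,::-1]);holds('scene')
```

```text
t 62.18 tcp [500.3 230.2 187.5] xax [ 0.059 -0.998  0.   ] zax [-0.001 -0.    -1.   ] F [-0.   0.6 -0.7] M [ 0.05  0.01 -0.01] g 0.747 q [ 14.   2. 109.  -0.  69. 101.]
head c [614.4 223.3] size [28.6 11.5] yaw 37.3 n 652 z 99.48959461738741
nut circ [614.6 223. ] R 25.1 (25.4) n 1907
flat normal yaw (mod 60) (np.float64(44.58939523589326), 6, array([44.6, 44.6, 44.5]))
nut line 118 [606.5 224.1  77.1]
housing line 71 [588.9 219.7  47.1]
green 62 x 8.5..27.8 y 5/50/95 [-61.1 -59.  -57.7] z 24.1
red 87 x 28.8..42.6 y 5/50/95 [-62.3 -59.1 -56.8] z 28.6
  tip y -59.27 (n 23) px [ 70. 431.]
wrist px [496. 166.] n 628 c [ 5.27e+02 -3.00e-01] size [40.2 16.1] yaw 3.9 ztop 83.1 zmin 26.3
wrist px [341. 170.] n 682 c [512.3 150.2] size [39.8 13.2] yaw 5.1 ztop 83.3 zmin 20.2
wrist px [422. 170.] n 669 c [517.8  74.6] size [40.6 14.3] yaw 6.5 ztop 83.3 zmin 20.7
wrist px [260. 173.] n 636 c [506.  222.4] size [40.9 12.3] yaw 5.9 ztop 83.6 zmin 64.5
scene px [314. 153.] n 38 c [509.3 223.5] size [39.6 11.9] yaw 12.0 ztop 84.0 zmin 61.1
scene px [292. 158.] n 39 c [516.  153.3] size [38.5 11.3] yaw 6.2 ztop 83.1 zmin 59.4
scene px [268. 163.] n 40 c [521.3  75.5] size [36.  12.5] yaw 11.6 ztop 84.5 zmin 55.8
scene px [243. 169.] n 39 c [530.1   2.5] size [40.2 12.3] yaw 4.4 ztop 82.1 zmin 57.1
```

View pics/w10.png

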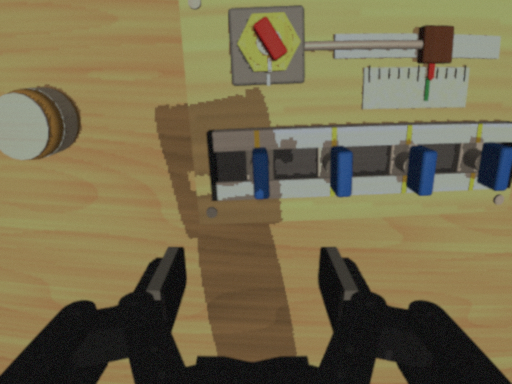

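Everything checks: the four handles are on their stations, the nut's line meets the housing line at (268,72), and the pointer (431,75) is on the mark (427,90). The gripper is clear of the jig. Handing in.

```bash
python3 -c "
from h import *
print(robot.job_done()); st()"
```

```text
the job is handed in; nothing more can be done
None
the job is handed in; nothing more can be done
```

The job is done and handed in at about 62 s; I got no verdict back.

**Hold-downs:** All four were present. Each went through the slot to the channel floor and was twisted a quarter turn, one to a station. The last look put all four within about 2.5 mm of their stations and within about 2° of square. Their tops read about 83.5 mm, against 82 mm when seated, and the depth camera reads about 1.5 mm high. One of them was knocked aside before I reached it, so I found it again and fitted it.

**Nut and screw:** I slackened the nut about 91°. I then turned the screw about 135° anticlockwise, and the nut did not move while I did. I retightened the nut until it met its stop, where the wrist torque read 1.5 N m.

**Last check:** The nut's flats were back at their tight angle and its white line met the housing line. The pointer tip was at -59.3 mm and the green mark at -59.0 mm along the jig's y, inside the 2 mm allowed. I never touched the wax tin or the spoon blank, but I did not measure their positions again.

**What disagreed:**
- **Fingertips:** In the depth images they stood about 31 mm behind the reported TCP, not 17 mm ahead of it. My first grasp closed above the handle without touching it, and I used the measured value after that.
- **First move call:** It was refused because its rows left out some fields.
- **Scene camera:** It read 3 to 5 mm and a few degrees differently from the wrist camera, so I relied on the wrist camera.

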